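# Breaker test and charging the ring polisher

## Robot

A 6-joint arm with a two-finger parallel gripper is mounted at the origin on the work surface. World frame = base frame: x ahead of the robot, y to its left, z up, the work surface at z = 0. Lengths are in m, angles in rad, forces in N, time in s.
With the tool pointing down it reaches from about 0.4 to 0.925 m from the base axis. Payload 12.5 kg.
Tool frame: the origin (TCP) lies on the mounting face of the last link; the fingertips stand 190 mm ahead of it and the grasp point (between the pads) lies 171 mm ahead of it; z points along the fingers, y is the line along which they close (so a half turn about z gives the same grasp; the last joint's range is limited). The gripper opens to 95 mm and grips with 3 to 60 N. Pads are 20 mm wide; open, the fingers measure 119 mm over their backs; the gripper's body (75 mm by 180 mm) begins 59 mm behind the grasp point.
Start: joints at [1.095, 0.491, 1.559, -0, 1.092, -0.106], TCP at [0.226, 0.583, 0.405] pointing down, gripper open.
Joint ranges: [-3.1, 3.1], [-0.84, 2.19], [0.05, 2.79], [-1.13, 4.28], [0.06, 2.93], [-2.69, 2.69]. Speed limits (rad/s): [2.22, 2.22, 2.79, 3.14, 3.14, 3.14].

## Interface

Orientations are given as a rotation vector (axis times angle).
In Python, from workcell import ctrl gives the robot as it stands.
- The arm moves only by the tool carry_out, never from a script. Its argument "plan" is a list of rows, each an object of numbers: "tx", "ty", "tz": the shift along the world's x, y, z scaled (see below); "rx", "ry", "rz": the turn, a rotation vector about the world's x, y, z scaled (see below); "fingers": the finger opening in mm, from 0 to 95.1. In form: [{"tx": .., "ty": .., "tz": .., "rx": .., "ry": .., "rz": .., "fingers": ..}, ...]. A call has 1 to 8 rows; each row shifts and turns the commanded pose from where the row before left it; what a row does not reach is not made up. The controller multiplies each number of a shift by 0.5 m and each number of a turn by 180 degrees. A row lasts 1/12 s, in which the tool goes at most 41.7 mm and 7.16 degrees, less where a joint would pass 70% of its speed; a pose out of reach is approached as far as the arm can. A call with a number of a shift or a turn outside -1 to 1 is refused whole. A call with a gripper value outside its range is refused whole. The fingers move at their own pace and stop on an object; "squeeze" is the grip in N (left out, the last holds). Time passes only in rows, so rows that do not move let the fingers close. It gives the time, the measured TCP pose, the force, the opening and the grip force at its end, in the units of the state.
- ctrl.get_obs(): the state, without advancing time (a new reading comes with each control period).
- ctrl.capture(name): name is "scene" or "top" or "wrist"; returns a dict with "color" (480x640x3 uint8, red, green, blue), "camera_matrix" (3x3 intrinsics, pixels), "R" (3x3) and "t" (3): a world point X has camera coordinates R X + t. Camera axes: x right, y down, z forward; pixel columns grow to the right and rows downward; lengths in m; the calibration is good to about 2 mm. A picture is of the moment at which its call begins. There is no depth.
- ctrl.close_job(): hands the job in; it is judged then, once.
The state is a dict: "time": time; "joint_positions": joint angles; "joint_vel": joint speeds; "joint_efforts": joint torques, N m; "ee_pos": TCP position; "ee_rot": TCP orientation; "contact_force": force on the tool from outside, world axes, zero at the start; "torque": the same for the moment, N m; "opening": opening from 0.0 (shut) to 1.0 (fully open); "gripper_force": force on a finger pad.
Only numpy, scipy, OpenCV 4.12 (cv2) and the standard library are available. Lean on these libraries where they do the work, as an engineer would, in place of code of your own. Each camera call takes 0.05 s, during which the arm holds its last target. There are 200 camera calls.

## Task

Get the polisher ready for a batch: first test its breaker by pressing the test button until the lever drops, then lift the lever back up. After that put every ring casting from the mat into the polisher's bowl, take the stirrer and stir rings and beads with its end down near the bowl's floor, at least three full turns round, wide enough to sweep the beads along the wall, and put the stirrer back upright in its stand. No bead or ring may be left outside the bowl, the lever must stay up, and leave the other things on the bench where they are.

Things in the scene. Friction and masses are not known exactly. Their poses are not given: they have to be found in the camera images.
- pot: small vibratory polisher, fixed to the bench: flat round grey base, 190 mm across and 30 mm high, carrying a grey round open bowl. Origin: centre of the underside, on the bench, z up. Bowl inside: floor 35 mm above the bench, 72 mm radius at the floor and 75 mm at the rim; rim 115 mm above the bench, outer radius 79 mm, wall 4 mm
- bead_1_center (a point): centre of polishing bead 1, a white ceramic ball of 22 mm diameter lying in the bowl
- bead_2_center (a point): centre of polishing bead 2, a white ceramic ball of 22 mm diameter lying in the bowl
- bead_3_center (a point): centre of polishing bead 3, a white ceramic ball of 22 mm diameter lying in the bowl
- bead_4_center (a point): centre of polishing bead 4, a white ceramic ball of 22 mm diameter lying in the bowl
- bead_5_center (a point): centre of polishing bead 5, a white ceramic ball of 22 mm diameter lying in the bowl
- bead_6_center (a point): centre of polishing bead 6, a white ceramic ball of 22 mm diameter lying in the bowl
- bead_7_center (a point): centre of polishing bead 7, a white ceramic ball of 22 mm diameter lying in the bowl
- bead_8_center (a point): centre of polishing bead 8, a white ceramic ball of 22 mm diameter lying in the bowl
- ring_1: plain band-ring casting, bare metal, 26 mm outside diameter, 14 mm hole, 12 mm high, lying flat at the start on the dark rubber bench mat (260 by 150 mm, 3 mm thick, fixed); origin at the centre of its underside, z along its axis. May be absent (two to four of the four are there)
- ring_2: plain band-ring casting, bare metal, 26 mm outside diameter, 14 mm hole, 12 mm high, lying flat at the start on the dark rubber bench mat (260 by 150 mm, 3 mm thick, fixed); origin at the centre of its underside, z along its axis. May be absent (two to four of the four are there)
- ring_3: plain band-ring casting, bare metal, 26 mm outside diameter, 14 mm hole, 12 mm high, lying flat at the start on the dark rubber bench mat (260 by 150 mm, 3 mm thick, fixed); origin at the centre of its underside, z along its axis. May be absent (two to four of the four are there)
- ring_4: plain band-ring casting, bare metal, 26 mm outside diameter, 14 mm hole, 12 mm high, lying flat at the start on the dark rubber bench mat (260 by 150 mm, 3 mm thick, fixed); origin at the centre of its underside, z along its axis. May be absent (two to four of the four are there)
- breaker: breaker box fixed to the bench: white plastic box 130 mm (its x) by 150 mm (its y), 60 mm high; origin at the centre of its underside, z up. On top: black lever in the middle, round grey test button to its +y side
- lever (a joint): angle of the breaker lever, rad: 0 = up (on; leaning 0.25 rad past vertical towards the box's +x, resting against its stop), 1.35 = dropped (off; leaning 1.1 rad from vertical towards the box's -x). It is over-centre: released within 0.25 rad of zero it falls home to 0, beyond that it falls to 1.35
- lever_tip (a point): point near the free end of the lever, on its centre line, 60 mm from its hinge; the hinge axis runs along the box's y, through the point x = -16, y = 0, z = 50 mm of the box. The lever is a flat bar 14 mm wide (along the box's y) and 10 mm thick and ends 9 mm beyond this point
- test_button (a joint): travel of the test button, m: 0 = out, 0.006 = fully pressed (about 5 N, springs back); near full travel it trips the lever
- button_top (a point): centre of the test button's top face, 26 mm across, 14 mm above the box's top when out, 50 mm to the +y side of the lever
- stand: stirrer stand, fixed: steel disc 76 mm across carrying an upright open steel tube, 38 mm outside and 28 mm inside diameter, rim 85 mm above the bench, inner floor 10 mm above the bench; origin at the centre of its underside, z up
- stirrer: wooden stirrer, a round rod standing in the stand (may lean up to 0.17 rad): lower 110 mm is 16 mm thick with a hemispherical end, then a square handle 14 by 14 mm (sides along its x and y) up to 182 mm, and a ball knob of 28 mm diameter centred at 195 mm; 209 mm overall, 60 g. Origin: lowest point of that end, on the axis; z along the rod towards the knob
- bench_block: bystander: dark steel block 36 by 36 by 20 mm standing on the mat's middle; origin at the centre of its underside
- tin: bystander: aluminium tin 52 mm across, 45 mm high; origin at the centre of its underside
- wax_puck: bystander: dark brown cylinder 44 mm across, 30 mm high; origin at the centre of its underside
There are look-alikes about, which are no part of the job. Leave any blue look-alike of the stirrer alone.

How it is judged:
On the way, in this order (a step that is already met when the one before it is completed fails the run):
1. the test button is pressed (over 3.5 mm) while the lever is not yet down (value of joint test_button above 0.0035 m and value of joint lever below 0.9 rad), for 0.02 s.
2. the lever has dropped (value of joint lever above 1.15 rad), for 0.1 s.
3. the lever is lifted back fully up and the button is out (value of joint lever below 0.1 rad and value of joint test_button below 0.002 m), for 0.2 s.
4. every ring casting lies in the bowl (horizontal distance between each of ring_1, ring_2, ring_3, ring_4 and pot below 0.07 m and z of ring_1 in the frame of pot between 0.025 and 0.105 m and z of ring_2 in the frame of pot between 0.025 and 0.105 m and z of ring_3 in the frame of pot between 0.025 and 0.105 m and z of ring_4 in the frame of pot between 0.025 and 0.105 m), for 0.2 s.
5. stirrer's end under 18 mm above the bowl's floor on the pot's +x side (over 10 mm out, within 10 mm of that axis) (z of stirrer in the frame of pot below 0.053 m and x of stirrer in the frame of pot above 0.01 m and y of stirrer in the frame of pot between -0.01 and 0.01 m), for 0.04 s.
6. stirrer's end under 18 mm above the bowl's floor on the opposite side (over 10 mm out, within 10 mm of that axis) (z of stirrer in the frame of pot below 0.053 m and x of stirrer in the frame of pot below -0.01 m and y of stirrer in the frame of pot between -0.01 and 0.01 m), for 0.04 s.
7. stirrer's end under 18 mm above the bowl's floor on the pot's +y side (over 10 mm out, within 10 mm of that axis) (z of stirrer in the frame of pot below 0.053 m and y of stirrer in the frame of pot above 0.01 m and x of stirrer in the frame of pot between -0.01 and 0.01 m), for 0.04 s.
8. stirrer's end under 18 mm above the bowl's floor on the opposite side (over 10 mm out, within 10 mm of that axis); one bead of each pair (1,5; 2,6; 3,7; 4,8) is over 12 mm from its start (z of stirrer in the frame of pot below 0.053 m and y of stirrer in the frame of pot below -0.01 m and x of stirrer in the frame of pot between -0.01 and 0.01 m and distance of any of bead_1_center, bead_5_center from where it was at the start of the episode above 0.012 m and distance of any of bead_2_center, bead_6_center from where it was at the start of the episode above 0.012 m and distance of any of bead_3_center, bead_7_center from where it was at the start of the episode above 0.012 m and distance of any of bead_4_center, bead_8_center from where it was at the start of the episode above 0.012 m), for 0.04 s.
9. the stirrer is back in its stand (horizontal distance between stirrer and stand below 0.02 m and z of stirrer in the frame of stand below 0.03 m and angle between stirrer's own z axis and vertical below 0.3 rad), for 0.2 s.
At the end, for the whole second after the job is handed in: All rings and beads lie in the bowl (within 70 mm of its axis, below its rim); the lever is up (within 0.1 rad of home), the button out (2 mm); the stirrer stands in its stand (end within 20 mm of its axis and 30 mm of the bench, leaning under 0.3 rad); all released and at rest (all of step 3 and all of step 4 and all of step 9 and horizontal distance between each of bead_1_center, bead_2_center, bead_3_center, bead_4_center, bead_5_center, bead_6_center, bead_7_center, bead_8_center and pot below 0.07 m and z of bead_1_center in the frame of pot between 0.025 and 0.105 m and z of bead_2_center in the frame of pot between 0.025 and 0.105 m and z of bead_3_center in the frame of pot between 0.025 and 0.105 m and z of bead_4_center in the frame of pot between 0.025 and 0.105 m and z of bead_5_center in the frame of pot between 0.025 and 0.105 m and z of bead_6_center in the frame of pot between 0.025 and 0.105 m and z of bead_7_center in the frame of pot between 0.025 and 0.105 m and z of bead_8_center in the frame of pot between 0.025 and 0.105 m and linear speed of each of stirrer, ring_1, ring_2, ring_3, ring_4 below 0.05 m/s); the robot touches nothing.
It fails at once if a bystander (block, tin or puck) is moved more than 30 mm (distance of any of bench_block, tin, wax_puck from where it was at the start of the episode above 0.03 m).
Of ring_1, ring_2, ring_3, ring_4 only 2 to 4 are there at a start; the rules pass over those that are not, and their reading is None.
At some moment in a run one of ring_1, ring_2, ring_3, ring_4 may be knocked a few centimetres aside while the robot is not near it.
Once in a run the grip may slacken for a moment while it holds something.
It also fails if it takes over 210 s, if anything falls off the work surface, if the arm or the gripper's body presses on something with over 40 N, if the wrist force passes 120 N, or if a joint passes its speed limit or range.

## Working session

There is one attempt and no reset: what is moved stays moved. The work goes in short steps, Python scripts to look and compute and a tool call to move; the robot and the scene stay as the last step left them, time stands still between calls to the robot, and variables do not carry over. Pictures are saved under pics/ and viewed, at most 14 in all, crops included, and the job is handed in when it is done.

Besides the shell and the picture viewer there is one more tool, called after ">>>" by a JSON object that holds its "method" and its "body". carry_out: Moves the arm, as the interface text tells. Shifts and turns lie within -1 to 1; 1 stands for 0.5 m of shift or 180 degrees of turn. Its arguments: {"type":"object","properties":{"plan":{"type":"array","items":{"type":"object","properties":{"tx":{"type":"number"},"ty":{"type":"number"},"tz":{"type":"number"},"rx":{"type":"number"},"ry":{"type":"number"},"rz":{"type":"number"},"fingers":{"type":"number"}}}},"squeeze":{"type":"number"}},"required":["plan"]}

```bash
ls; mkdir -p pics; cat > h.py <<'E'
import numpy as np, cv2
from workcell import ctrl
def cap(n):
    c=ctrl.capture(n); return c
def save(c,f,box=None,s=1):
    im=cv2.cvtColor(c["color"],cv2.COLOR_RGB2BGR)
    if box: x0,y0,x1,y1=box; im=im[y0:y1,x0:x1]
    if s!=1: im=cv2.resize(im,None,fx=s,fy=s,interpolation=cv2.INTER_CUBIC)
    cv2.imwrite(f,im)
def ray(c,u,v):
    K,R,t=c["camera_matrix"],c["R"],c["t"]
    d=R.T@np.linalg.solve(K,[u,v,1.]); o=-R.T@t
    return o,d
def onz(c,u,v,z):
    o,d=ray(c,u,v); return o+d*(z-o[2])/d[2]
def proj(c,X):
    p=c["camera_matrix"]@(c["R"]@np.asarray(X,float)+c["t"]); return p[:2]/p[2]
def tri(ca,pa,cb,pb):
    A=[];b=[]
    for c,p in((ca,pa),(cb,pb)):
        o,d=ray(c,*p); d=d/np.linalg.norm(d); M=np.eye(3)-np.outer(d,d); A.append(M); b.append(M@o)
    return np.linalg.solve(sum(A),sum(b))
E
python3 - <<'E'
from h import *
o=ctrl.get_obs(); print(o)
for n in("scene","top"):
    c=cap(n); save(c,f"pics/{n}0.png"); np.savez(f"{n}0.npz",**c)
    print(n,-c["R"].T@c["t"],c["R"][2],c["camera_matrix"][0])
E
```

```text
pics
{'time': 0.0, 'joint_positions': array([ 1.09540043e+00,  4.91579187e-01,  1.55945710e+00,  2.92174458e-05,
        1.09171748e+00, -1.05579004e-01]), 'joint_vel': array([-0.00085331,  0.00116386, -0.00046809, -0.00055762,  0.0002902 ,
        0.00053592]), 'joint_efforts': array([ 5.04952859e-04, -6.12640572e+01, -2.58167928e+01,  6.91689667e-02,
        4.83422284e-02, -9.82184292e-05]), 'ee_pos': array([0.22585257, 0.58273062, 0.4041468 ]), 'ee_rot': array([-5.77557378e-01, -3.08768253e+00,  1.73560627e-03]), 'contact_force': array([-0.26082974, -1.26282993,  0.42267746]), 'torque': array([ 0.01414107, -0.00289928, -0.00445585]), 'gripper_force': 0.0, 'opening': 1.0018197086924736}
scene [0.96235362 0.45452422 0.84888771] [-0.41455356 -0.50450806 -0.75737505] [467.42460852   0.         327.72541765]
top [ 0.27060172 -0.03981636  1.58952072] [ 0.17573521 -0.00642281 -0.98441652] [591.87401427   0.         312.92140822]
```

View pics/scene0.png

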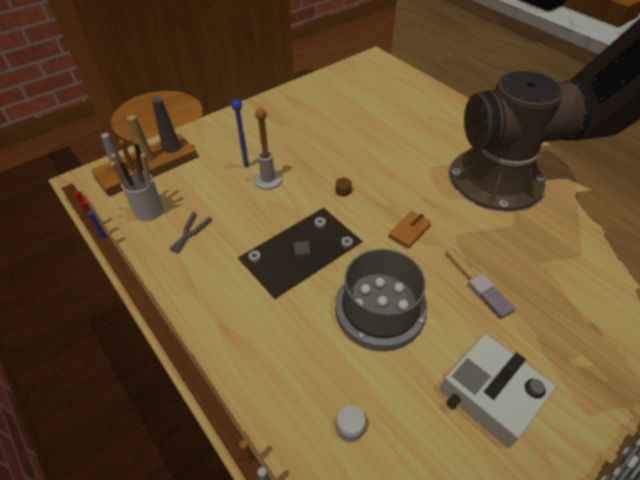

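View pics/top0.png

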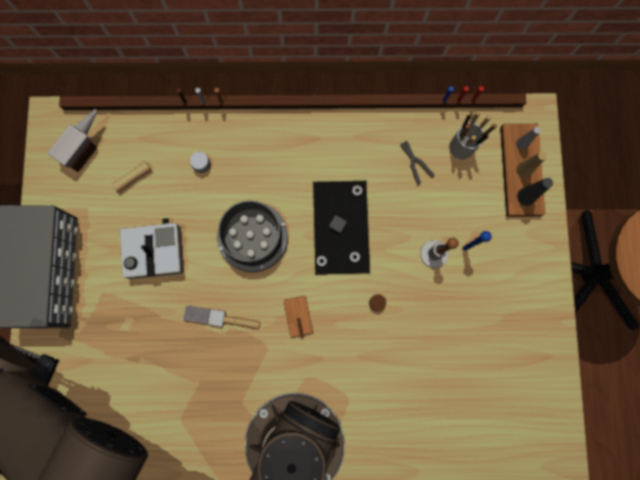

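Scene view: pot (383,295), three rings at (255,255), (320,222), (347,241), a wooden stirrer in its stand at (266,180) with knob (261,114), the blue look-alike at (240,135) and the breaker at (498,388). The top view agrees: rings at (357,190), (322,261), (355,257), stirrer knob (452,243), blue one (485,237). I'll enlarge the breaker and the stirrer area next.

```bash
python3 - <<'E'
from h import *
T=dict(np.load("top0.npz")); S=dict(np.load("scene0.npz"))
def crop(c,box,s):
    x0,y0,x1,y1=box; return cv2.resize(cv2.cvtColor(c["color"][y0:y1,x0:x1],cv2.COLOR_RGB2BGR),(400,300),interpolation=cv2.INTER_CUBIC)
a=crop(T,(110,205,190,265+0),5); b=crop(S,(420,320,580,440),2.5)
c=crop(T,(410,215,510,290),4); d=crop(S,(205,90,305,165),4)
a=crop(T,(104,208,196,277),4)
cv2.imwrite("pics/crops.png",np.vstack([np.hstack([a,b]),np.hstack([c,d])]))
E
```

```text
(no output)
```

View pics/crops.png

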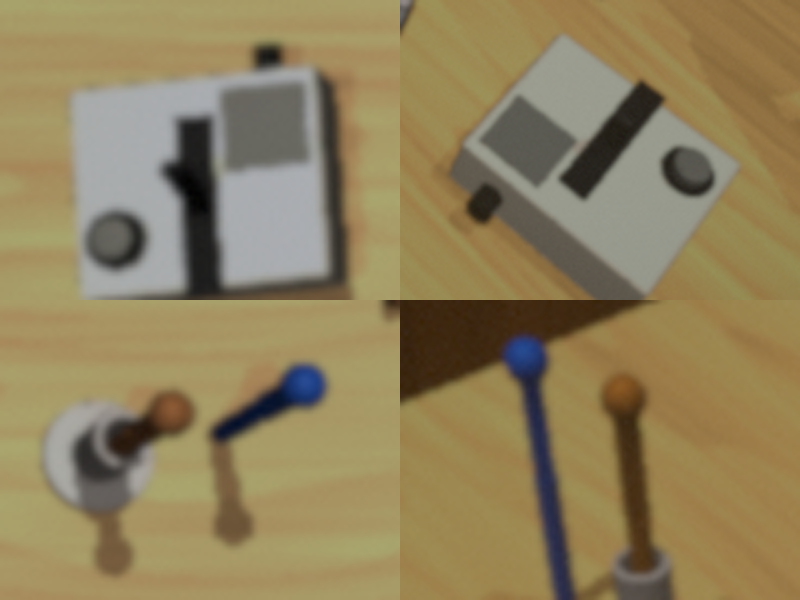

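Crops: the lever is up (hinge end at about (150,254) in the top view, tip at (143,247)), and the button sits to its left at (131,263). So box +y ≈ world +y and box +x ≈ up in the top view. There are two stirrer candidates: the wooden one standing in the stand with its knob at top (452,243) and the blue one at (485,237). The wooden one in the stand fits the description. Next I'll measure everything.

```bash
python3 - <<'E'
from h import *
np.set_printoptions(precision=4,suppress=True)
T=dict(np.load("top0.npz")); S=dict(np.load("scene0.npz"))
def cents(c,mask,box,amin=8):
    x0,y0,x1,y1=box; m=np.zeros_like(mask); m[y0:y1,x0:x1]=mask[y0:y1,x0:x1]
    n,l,st,ce=cv2.connectedComponentsWithStats(m)
    return [(ce[i].round(1),st[i,4]) for i in range(1,n) if st[i,4]>=amin],m
def hsv(c): return cv2.cvtColor(c["color"],cv2.COLOR_RGB2HSV)
hT,hS=hsv(T),hsv(S)
# rings
rt,_=cents(T,((hT[...,2]>105)&(hT[...,1]<90)).astype(np.uint8),(316,184,366,272))
rs,_=cents(S,((hS[...,2]>95)&(hS[...,1]<90)).astype(np.uint8),(244,214,356,290))
for p,a in rt: print("ring T",p,a,onz(T,*p,.013))
for p,a in rs: print("ring S",p,a,onz(S,*p,.013))
# knob
kt,_=cents(T,((hT[...,0]<14)&(hT[...,1]>130)&(hT[...,2]>60)).astype(np.uint8),(440,232,464,256))
ks,_=cents(S,((hS[...,0]<16)&(hS[...,1]>130)&(hS[...,2]>60)).astype(np.uint8),(252,104,272,122))
print("knob",kt,ks)
print(tri(T,max(kt,key=lambda q:q[1])[0],S,max(ks,key=lambda q:q[1])[0]))
# box top face
for nm,c,h,b in(("T",T,hT,(115,215,190,282)),("S",S,hS,(435,328,560,448))):
    q,m=cents(c,((h[...,1]<45)&(h[...,2]>120)).astype(np.uint8),b)
    cn=np.vstack(cv2.findContours(m,cv2.RETR_EXTERNAL,2)[0]); 
    P=np.array([onz(c,*p[0],.06)[:2] for p in cv2.convexHull(cn)],np.float32)
    print(nm,"box",cv2.minAreaRect(P))
# button: dark/grey circle
bt,_=cents(T,(hT[...,2]<110).astype(np.uint8),(120,250,139,274))
bs,_=cents(S,(hS[...,2]<120).astype(np.uint8),(522,372,550,402))
print("btn",bt,bs)
for p,a in bt: print(onz(T,*p,.074))
for p,a in bs: print(onz(S,*p,.074))
E
```

```text
ring T [356.9 190. ] 52 [ 0.6658 -0.1716  0.013 ]
ring T [354.5 256.5] 57 [ 0.4821 -0.1612  0.013 ]
ring T [321.2 260.4] 58 [ 0.4722 -0.0717  0.013 ]
ring S [319.6 221.1] 69 [ 0.4809 -0.1636  0.013 ]
ring S [346.6 241. ] 72 [ 0.4709 -0.0734  0.013 ]
ring S [253.9 254.9] 75 [ 0.6648 -0.174   0.013 ]
ring S [348.  266.5] 10 [ 0.5176 -0.0137  0.013 ]
ring S [342.7 282.6] 30 [0.5556 0.0129 0.013 ]
knob [(array([451.8, 243. ]), np.int32(52))] [(array([259.9, 113.9]), np.int32(35))]
[ 0.4877 -0.3783  0.2072]
T box ((0.4980522096157074, 0.37706106901168823), (0.12960229814052582, 0.14849139750003815), 6.115337371826172)
S box ((0.49940022826194763, 0.37607693672180176), (0.12825825810432434, 0.14638809859752655), 5.854128837585449)
btn [(array([130.4, 263. ]), np.int32(142))] [(array([534.6, 388.3]), np.int32(347))]
[0.4613 0.4205 0.074 ]
[0.4703 0.4229 0.074 ]
```

>>> {"method": "carry_out", "body": {"plan": [{"tx":0.06,"ty":-0.04,"tz":-0.03,"rz":0.0378,"fingers":0},{"tx":0.06,"ty":-0.04,"tz":-0.03,"rz":0.0378,"fingers":0},{"tx":0.06,"ty":-0.04,"tz":-0.03,"rz":0.0378,"fingers":0},{"tx":0.06,"ty":-0.04,"tz":-0.03,"rz":0.0378,"fingers":0},{"tx":0.06,"ty":-0.04,"tz":-0.03,"fingers":0},{"tx":0.06,"ty":-0.04,"tz":-0.03,"fingers":0},{"tx":0.06,"ty":-0.04,"tz":-0.03,"fingers":0},{"tx":0.06,"ty":-0.04,"tz":-0.03,"fingers":0}]}}

```text
invalid input at $.plan[0]: expected keys tx, ty, tz, rx, ry, rz, fingers
```

```bash
python3 - <<'E'
from h import *
np.set_printoptions(precision=4,suppress=True)
o=ctrl.get_obs(); print(o["time"],o["ee_pos"],o["ee_rot"],o["contact_force"],o["opening"])
W=cap("wrist"); np.savez("w1.npz",**W)
im=cv2.cvtColor(W["color"],cv2.COLOR_RGB2BGR)
for b in((.4659,.4233,.074),(.4831,.3748,.05)): cv2.circle(im,tuple(int(v) for v in proj(W,b)),3,(0,0,255),-1)
T=dict(np.load("top0.npz")); S=dict(np.load("scene0.npz"))
f=lambda c,x0,y0,x1,y1:cv2.resize(cv2.cvtColor(c["color"][y0:y1,x0:x1],cv2.COLOR_RGB2BGR),(400,300),interpolation=cv2.INTER_CUBIC)
cv2.imwrite("pics/w1.png",np.vstack([np.hstack([f(T,204,199,300,271),f(S,320,240,448,336)]),np.hstack([cv2.resize(im,(400,300)),f(T,410,222,474,270)])]))
E
```

```text
0.1 [0.2258 0.5827 0.4042] [-0.5775 -3.0878  0.0014] [-0.5141  0.067  -0.378 ] 1.0002511507641034
```

View pics/w1.png

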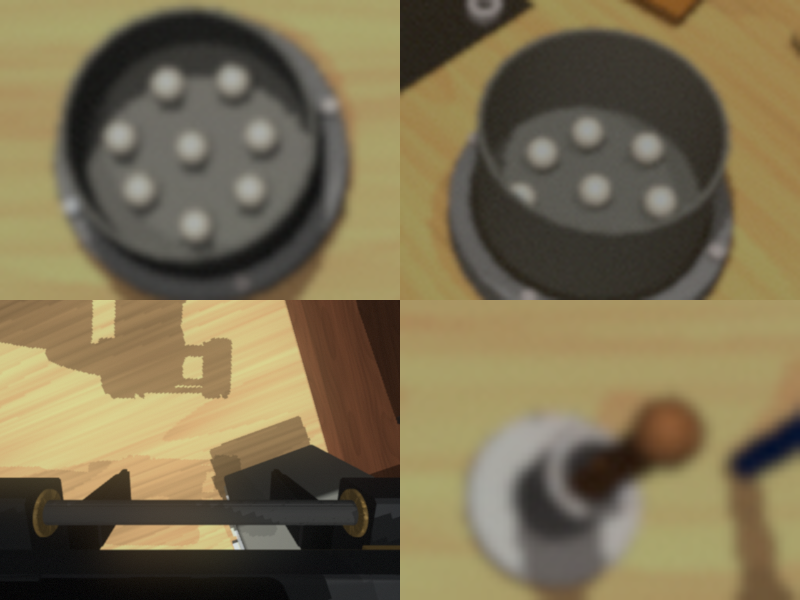

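The top and scene crops show the bowl rim clearly, centred at about (250,231) and (385,282). Eight beads lie inside, seven in a circle and one in the middle. The stand disc is at top (434.5,254) and the tube rim at about (439.6,251). The first move was refused because every row needs all the keys.

>>> {"method": "carry_out", "body": {"plan": [{"tx":0.06,"ty":-0.04,"tz":-0.03,"rx":0,"ry":0,"rz":0.0378,"fingers":0},{"tx":0.06,"ty":-0.04,"tz":-0.03,"rx":0,"ry":0,"rz":0.0378,"fingers":0},{"tx":0.06,"ty":-0.04,"tz":-0.03,"rx":0,"ry":0,"rz":0.0378,"fingers":0},{"tx":0.06,"ty":-0.04,"tz":-0.03,"rx":0,"ry":0,"rz":0.0378,"fingers":0},{"tx":0.06,"ty":-0.04,"tz":-0.03,"rx":0,"ry":0,"rz":0,"fingers":0},{"tx":0.06,"ty":-0.04,"tz":-0.03,"rx":0,"ry":0,"rz":0,"fingers":0},{"tx":0.06,"ty":-0.04,"tz":-0.03,"rx":0,"ry":0,"rz":0,"fingers":0},{"tx":0.06,"ty":-0.04,"tz":-0.03,"rx":0,"ry":0,"rz":0,"fingers":0}]}}

```text
time: 0.82
ee_pos: [0.4671, 0.4215, 0.2839]
ee_rot: [0.165, -3.137, 0.0]
contact_force: [1.2, 0.2, 0.6]
opening: 0.499
gripper_force: 0.0
```

```bash
python3 - <<'E'
from h import *
np.set_printoptions(precision=4,suppress=True)
T=dict(np.load("top0.npz")); S=dict(np.load("scene0.npz"))
o=ctrl.get_obs(); print(o["time"],o["ee_pos"],o["ee_rot"],o["contact_force"],o["opening"],o["joint_positions"])
def fit(c,box,cond,z,nm):
    h=cv2.cvtColor(c["color"],cv2.COLOR_RGB2HSV); x0,y0,x1,y1=box
    m=np.zeros(h.shape[:2],np.uint8); m[y0:y1,x0:x1]=cond(h)[y0:y1,x0:x1]
    m=cv2.morphologyEx(m,cv2.MORPH_OPEN,np.ones((3,3)))
    cn=max(cv2.findContours(m,cv2.RETR_EXTERNAL,cv2.CHAIN_APPROX_NONE)[0],key=cv2.contourArea)
    P=np.array([onz(c,*p[0],z)[:2] for p in cn],np.float32)
    (a,b),r=cv2.minEnclosingCircle(P); print(nm,a,b,r,cv2.fitEllipse(P))
ns=lambda h:(h[...,1]<70)
fit(T,(205,190,300,280),ns,.03,"pot base T")
fit(S,(325,245,435,350),ns,.03,"pot base S")
print("rim manual",onz(T,249.8,231.4,.115),onz(S,385,282.2,.115),tri(T,(249.8,231.4),S,(385,282.2)))
fit(T,(415,235,455,272),ns,.004,"disc T")
fit(S,(245,165,295,195),ns,.004,"disc S")
print("stand rim",onz(T,439.6,250.8,.085))
k=np.array([.4877,-.3783,.2072]); print(proj(S,k),proj(T,k))
E
```

```text
0.8167 [0.4671 0.4215 0.2839] [ 0.1653 -3.137   0.0001] [1.2473 0.1779 0.6041] 0.4988690374148522 [ 0.6292  0.6317  1.6634  0.0001  0.8467 -1.047 ]
pot base T 0.5396996736526489 0.11450560390949249 0.09775186330080032 ((0.5383971333503723, 0.11393478512763977), (0.18431797623634338, 0.19176723062992096), 123.7768783569336)
pot base S 0.5194404125213623 0.09956556558609009 0.12692730128765106 ((0.5227439403533936, 0.0988091379404068), (0.18356770277023315, 0.2570495009422302), 130.5185546875)
rim manual [0.5344 0.1102 0.115 ] [0.5409 0.1169 0.115 ] [0.5357 0.1118 0.1052]
disc T 0.48990076780319214 -0.3775802552700043 0.03919665515422821 ((0.48938316106796265, -0.37529969215393066), (0.07162148505449295, 0.07630269229412079), 125.46707153320312)
disc S 0.4876273274421692 -0.3919411897659302 0.05018361285328865 ((0.48551201820373535, -0.3867897093296051), (0.06875927001237869, 0.09554138779640198), 155.758544921875)
stand rim [ 0.4856 -0.3748  0.085 ]
[260.5391 114.0605] [452.1928 242.5297]
```

>>> {"method": "carry_out", "body": {"plan": [{"tx":0,"ty":0,"tz":-0.005,"rx":0,"ry":0,"rz":0,"fingers":0},{"tx":0,"ty":0,"tz":-0.005,"rx":0,"ry":0,"rz":0,"fingers":0},{"tx":0,"ty":0,"tz":-0.005,"rx":0,"ry":0,"rz":0,"fingers":0},{"tx":0,"ty":0,"tz":0,"rx":0,"ry":0,"rz":0,"fingers":0},{"tx":0,"ty":0,"tz":0,"rx":0,"ry":0,"rz":0,"fingers":0},{"tx":0,"ty":0,"tz":0,"rx":0,"ry":0,"rz":0,"fingers":0},{"tx":0,"ty":0,"tz":0,"rx":0,"ry":0,"rz":0,"fingers":0},{"tx":0,"ty":0,"tz":0,"rx":0,"ry":0,"rz":0,"fingers":0}]}}

```text
time: 1.48
ee_pos: [0.4655, 0.4232, 0.2777]
ee_rot: [-0.166, 3.137, 0.001]
contact_force: [0.1, 1.0, 0.8]
opening: 0.01
gripper_force: 0.0
```

>>> {"method": "carry_out", "body": {"plan": [{"tx":0,"ty":0,"tz":-0.008,"rx":0,"ry":0,"rz":0,"fingers":0},{"tx":0,"ty":0,"tz":-0.006,"rx":0,"ry":0,"rz":0,"fingers":0},{"tx":0,"ty":0,"tz":-0.004,"rx":0,"ry":0,"rz":0,"fingers":0},{"tx":0,"ty":0,"tz":-0.004,"rx":0,"ry":0,"rz":0,"fingers":0},{"tx":0,"ty":0,"tz":-0.004,"rx":0,"ry":0,"rz":0,"fingers":0}]}}

```text
time: 1.9
ee_pos: [0.4659, 0.4227, 0.2639]
ee_rot: [0.165, -3.137, 0.0]
contact_force: [-0.6, 0.1, 0.7]
opening: -0.001
gripper_force: 0.7
```

>>> {"method": "carry_out", "body": {"plan": [{"tx":0,"ty":0,"tz":-0.004,"rx":0,"ry":0,"rz":0,"fingers":0},{"tx":0,"ty":0,"tz":-0.004,"rx":0,"ry":0,"rz":0,"fingers":0},{"tx":0,"ty":0,"tz":-0.003,"rx":0,"ry":0,"rz":0,"fingers":0},{"tx":0,"ty":0,"tz":-0.001,"rx":0,"ry":0,"rz":0,"fingers":0},{"tx":0,"ty":0,"tz":0,"rx":0,"ry":0,"rz":0,"fingers":0},{"tx":0,"ty":0,"tz":0,"rx":0,"ry":0,"rz":0,"fingers":0}]}}

```text
time: 2.4
ee_pos: [0.4659, 0.4227, 0.2585]
ee_rot: [-0.165, 3.137, 0.0]
contact_force: [-1.0, -1.5, 4.1]
opening: 0.005
gripper_force: 2.3
```

```bash
python3 - <<'E'
from h import *
f=lambda c,x0,y0,x1,y1:cv2.resize(cv2.cvtColor(c["color"][y0:y1,x0:x1],cv2.COLOR_RGB2BGR),(400,300),interpolation=cv2.INTER_CUBIC)
S=cap("scene");T=cap("top")
cv2.imwrite("pics/press.png",np.hstack([f(T,104,208,196,277),f(S,420,320,580,440)]))
E
```

```text
(no output)
```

View pics/press.png

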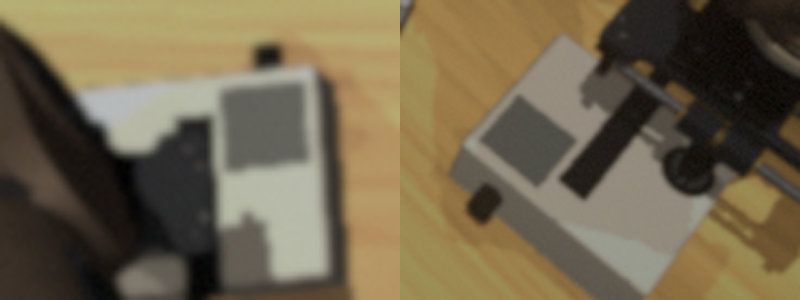

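The arm hides the lever. The force reads 4 N, a bit short of the button's 5 N, so I'll press 2 mm further, hold, then retreat and look.

>>> {"method": "carry_out", "body": {"plan": [{"tx":0,"ty":0,"tz":-0.002,"rx":0,"ry":0,"rz":0,"fingers":0},{"tx":0,"ty":0,"tz":-0.002,"rx":0,"ry":0,"rz":0,"fingers":0},{"tx":0,"ty":0,"tz":0,"rx":0,"ry":0,"rz":0,"fingers":0},{"tx":0,"ty":0,"tz":0,"rx":0,"ry":0,"rz":0,"fingers":0},{"tx":0,"ty":0,"tz":0,"rx":0,"ry":0,"rz":0,"fingers":0}]}}

```text
time: 2.92
ee_pos: [0.4658, 0.4227, 0.2581]
ee_rot: [-0.165, 3.136, 0.001]
contact_force: [-6.0, -4.6, 21.1]
opening: 0.007
gripper_force: 10.7
```

>>> {"method": "carry_out", "body": {"plan": [{"tx":0,"ty":0,"tz":0.04,"rx":0,"ry":0,"rz":0,"fingers":0},{"tx":0,"ty":0,"tz":0.06,"rx":0,"ry":0,"rz":0,"fingers":30},{"tx":-0.02,"ty":0,"tz":0.06,"rx":0,"ry":0,"rz":0,"fingers":30},{"tx":-0.04,"ty":-0.04,"tz":0.04,"rx":0,"ry":0,"rz":0,"fingers":30},{"tx":-0.02,"ty":-0.06,"tz":0,"rx":0,"ry":0,"rz":0,"fingers":30},{"tx":0,"ty":0,"tz":0,"rx":0,"ry":0,"rz":0,"fingers":30}]}}

```text
time: 3.42
ee_pos: [0.4239, 0.37, 0.3573]
ee_rot: [-0.165, 3.137, -0.0]
contact_force: [0.6, 1.2, -0.1]
opening: 0.285
gripper_force: 0.0
```

```bash
python3 - <<'E'
from h import *
f=lambda c,x0,y0,x1,y1:cv2.resize(cv2.cvtColor(c["color"][y0:y1,x0:x1],cv2.COLOR_RGB2BGR),(400,300),interpolation=cv2.INTER_CUBIC)
S=cap("scene");W=cap("wrist"); print(ctrl.get_obs()["ee_pos"])
cv2.imwrite("pics/press2.png",np.hstack([f(W,0,0,640,480),f(S,420,320,580,440)]))
np.savez("w2.npz",**W)
E
```

```text
[0.42579437 0.37229015 0.3566969 ]
```

View pics/press2.png

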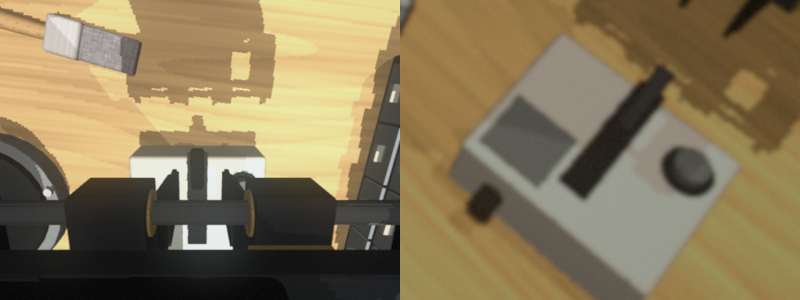

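The lever has dropped: its end now sticks out past the box edge towards the robot, between the fingers in the wrist view. Next I'll descend over it and grip its sides.

>>> {"method": "carry_out", "body": {"plan": [{"tx":0.004,"ty":-0.003,"tz":-0.05,"rx":0,"ry":0,"rz":0,"fingers":30},{"tx":0.004,"ty":-0.003,"tz":-0.05,"rx":0,"ry":0,"rz":0,"fingers":30},{"tx":0,"ty":0,"tz":-0.05,"rx":0,"ry":0,"rz":0,"fingers":30},{"tx":0,"ty":0,"tz":-0.05,"rx":0,"ry":0,"rz":0,"fingers":30},{"tx":0,"ty":0,"tz":0,"rx":0,"ry":0,"rz":0,"fingers":8},{"tx":0,"ty":0,"tz":0,"rx":0,"ry":0,"rz":0,"fingers":8},{"tx":0,"ty":0,"tz":0,"rx":0,"ry":0,"rz":0,"fingers":8},{"tx":0,"ty":0,"tz":0,"rx":0,"ry":0,"rz":0,"fingers":8}], "squeeze": 10}}

```text
time: 4.18
ee_pos: [0.4303, 0.3693, 0.2572]
ee_rot: [-0.166, 3.137, -0.002]
contact_force: [4.0, -7.4, -3.0]
opening: 0.146
gripper_force: 10.0
```

>>> {"method": "carry_out", "body": {"plan": [{"tx":0.013,"ty":0.0014,"tz":0.02,"rx":0,"ry":0,"rz":0,"fingers":8},{"tx":0.0166,"ty":0.0017,"tz":0.0172,"rx":0,"ry":0,"rz":0,"fingers":8},{"tx":0.0196,"ty":0.0021,"tz":0.0135,"rx":0,"ry":0,"rz":0,"fingers":8},{"tx":0.022,"ty":0.0023,"tz":0.0093,"rx":0,"ry":0,"rz":0,"fingers":8},{"tx":0.0233,"ty":0.0024,"tz":0.0048,"rx":0,"ry":0,"rz":0,"fingers":8},{"tx":0.024,"ty":0.0025,"tz":0,"rx":0,"ry":0,"rz":0,"fingers":8},{"tx":0.014,"ty":0.0015,"tz":-0.0024,"rx":0,"ry":0,"rz":0,"fingers":8},{"tx":0,"ty":0,"tz":0,"rx":0,"ry":0,"rz":0,"fingers":8}]}}

```text
time: 4.85
ee_pos: [0.4976, 0.376, 0.2894]
ee_rot: [-0.165, 3.135, -0.001]
contact_force: [2.9, -9.1, 5.8]
opening: 0.144
gripper_force: 10.0
```

>>> {"method": "carry_out", "body": {"plan": [{"tx":0.002,"ty":0,"tz":0,"rx":0,"ry":0,"rz":0,"fingers":8},{"tx":0,"ty":0,"tz":0,"rx":0,"ry":0,"rz":0,"fingers":8},{"tx":0,"ty":0,"tz":0,"rx":0,"ry":0,"rz":0,"fingers":36},{"tx":0,"ty":0,"tz":0,"rx":0,"ry":0,"rz":0,"fingers":36},{"tx":0,"ty":0,"tz":0,"rx":0,"ry":0,"rz":0,"fingers":36},{"tx":0,"ty":0,"tz":0,"rx":0,"ry":0,"rz":0,"fingers":36}]}}

```text
time: 5.35
ee_pos: [0.4971, 0.3769, 0.2882]
ee_rot: [-0.165, 3.136, 0.001]
contact_force: [-0.4, 0.1, -0.7]
opening: 0.355
gripper_force: 0.0
```

>>> {"method": "carry_out", "body": {"plan": [{"tx":0,"ty":0,"tz":0.06,"rx":0,"ry":0,"rz":0,"fingers":40},{"tx":0,"ty":0,"tz":0.08,"rx":0,"ry":0,"rz":0,"fingers":40},{"tx":0,"ty":0,"tz":0.08,"rx":0,"ry":0,"rz":0,"fingers":40},{"tx":0,"ty":-0.06,"tz":0,"rx":0,"ry":0,"rz":0,"fingers":40},{"tx":0,"ty":-0.08,"tz":0,"rx":0,"ry":0,"rz":0,"fingers":40},{"tx":0,"ty":-0.08,"tz":0,"rx":0,"ry":0,"rz":0,"fingers":40},{"tx":0,"ty":-0.08,"tz":0,"rx":0,"ry":0,"rz":0,"fingers":40},{"tx":0,"ty":-0.08,"tz":0,"rx":0,"ry":0,"rz":0,"fingers":40}]}}

```text
time: 6.02
ee_pos: [0.4965, 0.1853, 0.3979]
ee_rot: [-0.166, 3.137, 0.001]
contact_force: [0.9, -0.9, 0.6]
opening: 0.422
gripper_force: 0.0
```

```bash
python3 - <<'E'
from h import *
np.set_printoptions(precision=4,suppress=True)
f=lambda c,x0,y0,x1,y1:cv2.resize(cv2.cvtColor(c["color"][y0:y1,x0:x1],cv2.COLOR_RGB2BGR),(400,300),interpolation=cv2.INTER_CUBIC)
S=cap("scene");T=cap("top"); o=ctrl.get_obs(); print(o["ee_pos"],o["joint_positions"])
cv2.imwrite("pics/up.png",np.vstack([np.hstack([f(T,104,208,196,277),f(S,420,320,580,440)]),np.hstack([f(T,200,170,400,320),f(S,200,140,420,305)])]))
for n,c,b,th in(("T",T,(316,184,366,272),105),("S",S,(244,210,362,292),95)):
    h=cv2.cvtColor(c["color"],cv2.COLOR_RGB2HSV); m=np.zeros(h.shape[:2],np.uint8); x0,y0,x1,y1=b
    m[y0:y1,x0:x1]=((h[...,2]>th)&(h[...,1]<90))[y0:y1,x0:x1]
    k,_,st,ce=cv2.connectedComponentsWithStats(m)
    for i in range(1,k):
        if st[i,4]>25: print(n,ce[i],st[i,4],onz(c,*ce[i],.013))
E
```

```text
[0.497  0.1828 0.398 ] [ 0.2278  0.3636  1.8001 -0.0005  0.9779 -1.444 ]
T [356.8387 189.8871] 62 [ 0.6661 -0.1714  0.013 ]
T [354.3824 256.4118] 68 [ 0.4824 -0.1609  0.013 ]
T [321.2 260.5] 70 [ 0.472  -0.0717  0.013 ]
S [319.6707 221.2805] 82 [ 0.4812 -0.163   0.013 ]
S [346.5    240.9419] 86 [ 0.471  -0.0737  0.013 ]
S [253.9149 255.0532] 94 [ 0.6651 -0.1736  0.013 ]
S [346.0526 275.7237] 76 [0.5377 0.0032 0.013 ]
```

View pics/up.png

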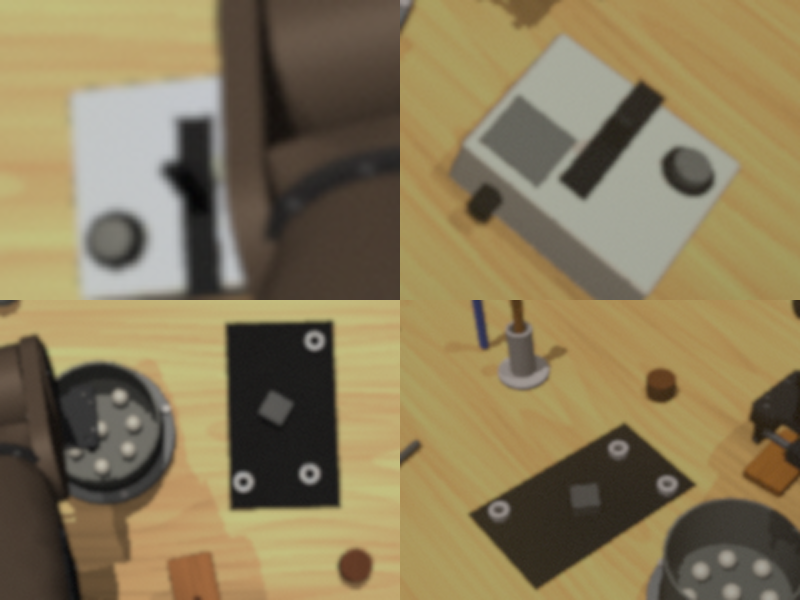

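The lever is up again, back at its starting look (143,247), and the button is out. Three rings lie unmoved on the mat. I'll go to ring A at (0.471,-0.073).

>>> {"method": "carry_out", "body": {"plan": [{"tx":-0.0073,"ty":-0.073,"tz":0,"rx":0,"ry":0,"rz":0,"fingers":48},{"tx":-0.0073,"ty":-0.073,"tz":0,"rx":0,"ry":0,"rz":0,"fingers":48},{"tx":-0.0073,"ty":-0.073,"tz":-0.03,"rx":0,"ry":0,"rz":0,"fingers":48},{"tx":-0.0073,"ty":-0.073,"tz":-0.03,"rx":0,"ry":0,"rz":0,"fingers":48},{"tx":-0.0073,"ty":-0.073,"tz":-0.03,"rx":0,"ry":0,"rz":0,"fingers":48},{"tx":-0.0073,"ty":-0.073,"tz":-0.03,"rx":0,"ry":0,"rz":0,"fingers":48},{"tx":-0.0073,"ty":-0.073,"tz":-0.03,"rx":0,"ry":0,"rz":0,"fingers":48},{"tx":0,"ty":0,"tz":-0.03,"rx":0,"ry":0,"rz":0,"fingers":48}]}}

```text
time: 6.78
ee_pos: [0.4716, -0.0729, 0.3071]
ee_rot: [-0.16, 3.136, -0.001]
contact_force: [0.3, 0.8, -0.4]
opening: 0.507
gripper_force: 0.0
```

```bash
python3 - <<'E'
from h import *
np.set_printoptions(precision=4,suppress=True)
o=ctrl.get_obs(); print(o["ee_pos"],o["opening"]); S=cap("scene")
h=cv2.cvtColor(S["color"],cv2.COLOR_RGB2HSV); m=np.zeros(h.shape[:2],np.uint8)
m[210:292,244:362]=((h[...,2]>95)&(h[...,1]<90))[210:292,244:362]
k,_,st,ce=cv2.connectedComponentsWithStats(m)
for i in range(1,k):
    if st[i,4]>25: print(ce[i],st[i,4],onz(S,*ce[i],.013))
E
```

```text
[ 0.4716 -0.0729  0.3071] 0.5072334569339079
[319.5211 221.338 ] 71 [ 0.4816 -0.1631  0.013 ]
[346.5217 241.0145] 69 [ 0.4711 -0.0735  0.013 ]
[253.9175 255.0515] 97 [ 0.665  -0.1736  0.013 ]
[345.9877 276.0123] 81 [0.5384 0.0038 0.013 ]
[358.2857 286.3429] 70 [0.5355 0.0417 0.013 ]
```

>>> {"method": "carry_out", "body": {"plan": [{"tx":0,"ty":0,"tz":-0.07,"rx":0,"ry":0,"rz":0,"fingers":48},{"tx":0,"ty":0,"tz":-0.07,"rx":0,"ry":0,"rz":0,"fingers":48},{"tx":0,"ty":0,"tz":-0.05,"rx":0,"ry":0,"rz":0,"fingers":48},{"tx":0,"ty":0,"tz":-0.03,"rx":0,"ry":0,"rz":0,"fingers":48},{"tx":0,"ty":0,"tz":0,"rx":0,"ry":0,"rz":0,"fingers":15},{"tx":0,"ty":0,"tz":0,"rx":0,"ry":0,"rz":0,"fingers":15},{"tx":0,"ty":0,"tz":0,"rx":0,"ry":0,"rz":0,"fingers":15},{"tx":0,"ty":0,"tz":0,"rx":0,"ry":0,"rz":0,"fingers":15}], "squeeze": 25}}

```text
time: 7.5
ee_pos: [0.472, -0.0685, 0.1988]
ee_rot: [-0.166, 3.135, -0.001]
contact_force: [0.4, -0.6, -0.3]
opening: 0.285
gripper_force: 0.0
```

>>> {"method": "carry_out", "body": {"plan": [{"tx":0,"ty":0,"tz":0,"rx":0,"ry":0,"rz":0,"fingers":15},{"tx":0,"ty":0,"tz":0.06,"rx":0,"ry":0,"rz":0,"fingers":15},{"tx":0,"ty":0,"tz":0.07,"rx":0,"ry":0,"rz":0,"fingers":15},{"tx":0,"ty":0,"tz":0.07,"rx":0,"ry":0,"rz":0,"fingers":15},{"tx":0,"ty":0,"tz":0.07,"rx":0,"ry":0,"rz":0,"fingers":15},{"tx":0.01,"ty":0.02,"tz":0.03,"rx":0,"ry":0,"rz":0,"fingers":15}]}}

```text
time: 8.0
ee_pos: [0.4761, -0.0593, 0.3523]
ee_rot: [-0.163, 3.132, -0.003]
contact_force: [0.8, -0.6, 0.5]
opening: 0.257
gripper_force: 25.0
```

>>> {"method": "carry_out", "body": {"plan": [{"tx":0.0246,"ty":0.0652,"tz":0,"rx":0,"ry":0,"rz":0,"fingers":15},{"tx":0.0246,"ty":0.0652,"tz":0,"rx":0,"ry":0,"rz":0,"fingers":15},{"tx":0.0246,"ty":0.0652,"tz":0,"rx":0,"ry":0,"rz":0,"fingers":15},{"tx":0.0246,"ty":0.0652,"tz":0,"rx":0,"ry":0,"rz":0,"fingers":15},{"tx":0.0246,"ty":0.0652,"tz":0,"rx":0,"ry":0,"rz":0,"fingers":15},{"tx":0,"ty":0,"tz":-0.05,"rx":0,"ry":0,"rz":0,"fingers":15},{"tx":0,"ty":0,"tz":-0.06,"rx":0,"ry":0,"rz":0,"fingers":15},{"tx":0,"ty":0,"tz":-0.06,"rx":0,"ry":0,"rz":0,"fingers":15}]}}

```text
time: 8.67
ee_pos: [0.5378, 0.1051, 0.2628]
ee_rot: [-0.167, 3.134, 0.0]
contact_force: [0.5, 0.5, -0.3]
opening: 0.262
gripper_force: 25.0
```

>>> {"method": "carry_out", "body": {"plan": [{"tx":0,"ty":0,"tz":0,"rx":0,"ry":0,"rz":0,"fingers":15},{"tx":0,"ty":0,"tz":0,"rx":0,"ry":0,"rz":0,"fingers":15}]}}

```text
time: 8.83
ee_pos: [0.538, 0.1042, 0.2626]
ee_rot: [0.165, -3.135, -0.0]
contact_force: [-0.6, -0.0, 0.6]
opening: 0.259
gripper_force: 25.0
```

>>> {"method": "carry_out", "body": {"plan": [{"tx":0,"ty":0,"tz":0,"rx":0,"ry":0,"rz":0,"fingers":45},{"tx":0,"ty":0,"tz":0,"rx":0,"ry":0,"rz":0,"fingers":45},{"tx":0,"ty":0,"tz":0,"rx":0,"ry":0,"rz":0,"fingers":45},{"tx":0,"ty":0,"tz":0.04,"rx":0,"ry":0,"rz":0,"fingers":45},{"tx":0,"ty":0,"tz":0.06,"rx":0,"ry":0,"rz":0,"fingers":48},{"tx":0,"ty":0,"tz":0.07,"rx":0,"ry":0,"rz":0,"fingers":48}]}}

```text
time: 9.33
ee_pos: [0.5378, 0.104, 0.3485]
ee_rot: [0.165, -3.136, -0.0]
contact_force: [1.0, -0.1, 0.1]
opening: 0.501
gripper_force: 0.0
```

```bash
cat >> h.py <<'E'
def rings():
    S=cap("scene"); h=cv2.cvtColor(S["color"],cv2.COLOR_RGB2HSV); m=np.zeros(h.shape[:2],np.uint8)
    m[205:292,230:366]=((h[...,2]>95)&(h[...,1]<80))[205:292,230:366]
    k,_,st,ce=cv2.connectedComponentsWithStats(m)
    for i in range(1,k):
        if st[i,4]>25: print("mat?",ce[i],st[i,4],onz(S,*ce[i],.013))
    o=ctrl.get_obs(); print(o["ee_pos"],o["opening"],o["time"])
    return S
E
python3 - <<'E'
from h import *
np.set_printoptions(precision=4,suppress=True)
S=rings(); save(S,"pics/r1.png",(180,120,460,330),2.8)
E
```

```text
mat? [319.6222 221.3111] 90 [ 0.4813 -0.163   0.013 ]
mat? [253.9238 255.0667] 105 [ 0.6651 -0.1736  0.013 ]
mat? [342.093  286.3721] 43 [0.5631 0.0198 0.013 ]
mat? [356.6556 284.2444] 90 [0.5346 0.0353 0.013 ]
[0.5386 0.1042 0.3557] 0.5029739918072521 9.3833
```

View pics/r1.png

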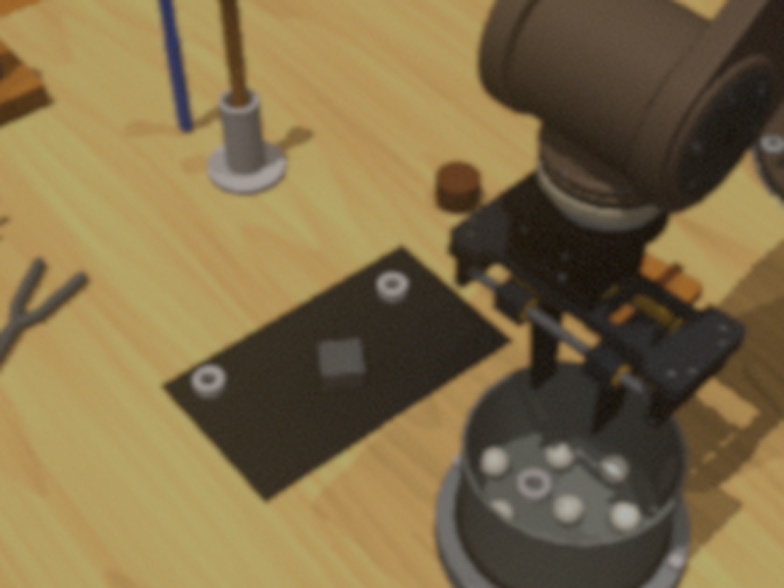

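Ring A lies in the bowl at (534,485) in the crop. The other two are still on the mat. Next is ring B at (0.4815,-0.162).

>>> {"method": "carry_out", "body": {"plan": [{"tx":-0.0163,"ty":-0.076,"tz":0,"rx":0,"ry":0,"rz":0,"fingers":48},{"tx":-0.0163,"ty":-0.076,"tz":0,"rx":0,"ry":0,"rz":0,"fingers":48},{"tx":-0.0163,"ty":-0.076,"tz":0,"rx":0,"ry":0,"rz":0,"fingers":48},{"tx":-0.0163,"ty":-0.076,"tz":0,"rx":0,"ry":0,"rz":0,"fingers":48},{"tx":-0.0163,"ty":-0.076,"tz":-0.02,"rx":0,"ry":0,"rz":0,"fingers":48},{"tx":-0.0163,"ty":-0.076,"tz":-0.02,"rx":0,"ry":0,"rz":0,"fingers":48},{"tx":-0.0163,"ty":-0.076,"tz":-0.02,"rx":0,"ry":0,"rz":0,"fingers":48},{"tx":0,"ty":0,"tz":-0.06,"rx":0,"ry":0,"rz":0,"fingers":48}]}}

```text
time: 10.05
ee_pos: [0.4806, -0.1672, 0.2904]
ee_rot: [-0.158, 3.131, -0.007]
contact_force: [1.8, 0.4, 0.2]
opening: 0.508
gripper_force: 0.0
```

```bash
python3 - <<'E'
from h import *
np.set_printoptions(precision=4,suppress=True)
S=rings()
E
```

```text
mat? [319.6418 221.2836] 67 [ 0.4812 -0.163   0.013 ]
mat? [253.8617 255.0532] 94 [ 0.6651 -0.1737  0.013 ]
mat? [342.2381 285.3095] 42 [0.5611 0.0178 0.013 ]
mat? [359.0563 284.3521] 142 [0.5307 0.0388 0.013 ]
[ 0.4797 -0.1646  0.2841] 0.5012597949148033 10.1
```

>>> {"method": "carry_out", "body": {"plan": [{"tx":0.002,"ty":0.003,"tz":-0.06,"rx":0,"ry":0,"rz":0,"fingers":48},{"tx":0,"ty":0,"tz":-0.06,"rx":0,"ry":0,"rz":0,"fingers":48},{"tx":0,"ty":0,"tz":-0.04,"rx":0,"ry":0,"rz":0,"fingers":48},{"tx":0,"ty":0,"tz":-0.012,"rx":0,"ry":0,"rz":0,"fingers":48},{"tx":0,"ty":0,"tz":0,"rx":0,"ry":0,"rz":0,"fingers":48}]}}

```text
time: 10.52
ee_pos: [0.4822, -0.1598, 0.2012]
ee_rot: [0.166, -3.136, -0.002]
contact_force: [0.1, 0.5, 0.4]
opening: 0.506
gripper_force: 0.0
```

>>> {"method": "carry_out", "body": {"plan": [{"tx":0,"ty":0,"tz":0,"rx":0,"ry":0,"rz":0,"fingers":15},{"tx":0,"ty":0,"tz":0,"rx":0,"ry":0,"rz":0,"fingers":15},{"tx":0,"ty":0,"tz":0,"rx":0,"ry":0,"rz":0,"fingers":15},{"tx":0,"ty":0,"tz":0,"rx":0,"ry":0,"rz":0,"fingers":15},{"tx":0,"ty":0,"tz":0,"rx":0,"ry":0,"rz":0,"fingers":15}]}}

```text
time: 10.93
ee_pos: [0.4822, -0.1603, 0.2024]
ee_rot: [-0.165, 3.136, -0.001]
contact_force: [-0.4, 1.6, 8.1]
opening: 0.252
gripper_force: 25.0
```

>>> {"method": "carry_out", "body": {"plan": [{"tx":0,"ty":0,"tz":0,"rx":0,"ry":0,"rz":0,"fingers":40},{"tx":0,"ty":0,"tz":0,"rx":0,"ry":0,"rz":0,"fingers":40},{"tx":0,"ty":0,"tz":-0.011,"rx":0,"ry":0,"rz":0,"fingers":40},{"tx":0,"ty":0,"tz":0,"rx":0,"ry":0,"rz":0,"fingers":40},{"tx":0,"ty":0,"tz":0,"rx":0,"ry":0,"rz":0,"fingers":15},{"tx":0,"ty":0,"tz":0,"rx":0,"ry":0,"rz":0,"fingers":15},{"tx":0,"ty":0,"tz":0,"rx":0,"ry":0,"rz":0,"fingers":15},{"tx":0,"ty":0,"tz":0,"rx":0,"ry":0,"rz":0,"fingers":15}]}}

```text
time: 11.6
ee_pos: [0.482, -0.1603, 0.196]
ee_rot: [0.165, -3.137, -0.0]
contact_force: [-0.0, -1.0, 0.2]
opening: 0.257
gripper_force: 25.0
```

>>> {"method": "carry_out", "body": {"plan": [{"tx":0,"ty":0,"tz":0.04,"rx":0,"ry":0,"rz":0,"fingers":15},{"tx":0,"ty":0,"tz":0.06,"rx":0,"ry":0,"rz":0,"fingers":15},{"tx":0,"ty":0,"tz":0.07,"rx":0,"ry":0,"rz":0,"fingers":15},{"tx":0,"ty":0,"tz":0.07,"rx":0,"ry":0,"rz":0,"fingers":15},{"tx":0,"ty":0,"tz":0.06,"rx":0,"ry":0,"rz":0,"fingers":15},{"tx":0,"ty":0,"tz":0,"rx":0,"ry":0,"rz":0,"fingers":15}]}}

```text
time: 12.1
ee_pos: [0.4824, -0.1604, 0.3512]
ee_rot: [-0.165, 3.13, -0.006]
contact_force: [-0.1, -0.7, -0.1]
opening: 0.26
gripper_force: 25.0
```

```bash
python3 - <<'E'
from h import *
np.set_printoptions(precision=4,suppress=True)
S=rings()
E
```

```text
mat? [253.9891 255.0652] 92 [ 0.6649 -0.1735  0.013 ]
mat? [342.1795 285.4615] 39 [0.5614 0.018  0.013 ]
mat? [359.0576 284.2662] 139 [0.5305 0.0386 0.013 ]
[ 0.4821 -0.1603  0.3486] 0.2633732655857654 12.15
```

>>> {"method": "carry_out", "body": {"plan": [{"tx":0.0145,"ty":0.0705,"tz":0,"rx":0,"ry":0,"rz":0,"fingers":15},{"tx":0.0145,"ty":0.0705,"tz":0,"rx":0,"ry":0,"rz":0,"fingers":15},{"tx":0.0145,"ty":0.0705,"tz":0,"rx":0,"ry":0,"rz":0,"fingers":15},{"tx":0.0145,"ty":0.0705,"tz":0,"rx":0,"ry":0,"rz":0,"fingers":15},{"tx":0.0145,"ty":0.0705,"tz":0,"rx":0,"ry":0,"rz":0,"fingers":15},{"tx":0.0145,"ty":0.0705,"tz":0,"rx":0,"ry":0,"rz":0,"fingers":15},{"tx":0.0145,"ty":0.0705,"tz":0,"rx":0,"ry":0,"rz":0,"fingers":15},{"tx":0.0145,"ty":0.0705,"tz":0,"rx":0,"ry":0,"rz":0,"fingers":15}]}}

```text
time: 12.82
ee_pos: [0.5399, 0.1236, 0.3445]
ee_rot: [0.165, -3.135, 0.0]
contact_force: [0.8, -0.2, -0.8]
opening: 0.266
gripper_force: 25.0
```

>>> {"method": "carry_out", "body": {"plan": [{"tx":0,"ty":0,"tz":0,"rx":0,"ry":0,"rz":0,"fingers":15},{"tx":0,"ty":0,"tz":-0.05,"rx":0,"ry":0,"rz":0,"fingers":15},{"tx":0,"ty":0,"tz":-0.06,"rx":0,"ry":0,"rz":0,"fingers":15},{"tx":0,"ty":0,"tz":-0.05,"rx":0,"ry":0,"rz":0,"fingers":15},{"tx":0,"ty":0,"tz":0,"rx":0,"ry":0,"rz":0,"fingers":15}]}}

```text
time: 13.23
ee_pos: [0.5388, 0.1215, 0.2609]
ee_rot: [0.165, -3.129, 0.001]
contact_force: [-0.6, -0.2, -0.1]
opening: 0.261
gripper_force: 25.0
```

>>> {"method": "carry_out", "body": {"plan": [{"tx":0,"ty":0,"tz":0,"rx":0,"ry":0,"rz":0,"fingers":45},{"tx":0,"ty":0,"tz":0,"rx":0,"ry":0,"rz":0,"fingers":45},{"tx":0,"ty":0,"tz":0,"rx":0,"ry":0,"rz":0,"fingers":45},{"tx":0,"ty":0,"tz":0.04,"rx":0,"ry":0,"rz":0,"fingers":45},{"tx":0,"ty":0,"tz":0.06,"rx":0,"ry":0,"rz":0,"fingers":48},{"tx":0,"ty":0,"tz":0.07,"rx":0,"ry":0,"rz":0,"fingers":48},{"tx":0,"ty":0,"tz":0,"rx":0,"ry":0,"rz":0,"fingers":48}]}}

```text
time: 13.82
ee_pos: [0.5406, 0.1218, 0.3579]
ee_rot: [-0.165, 3.127, 0.001]
contact_force: [0.7, 0.4, 0.4]
opening: 0.505
gripper_force: 0.0
```

```bash
python3 - <<'E'
from h import *
np.set_printoptions(precision=4,suppress=True)
S=rings()
E
```

```text
mat? [253.875  254.9904] 104 [ 0.665  -0.1738  0.013 ]
mat? [342.119  285.9286] 42 [0.5623 0.0189 0.013 ]
mat? [356.6923 284.2857] 91 [0.5346 0.0354 0.013 ]
[0.5401 0.1217 0.3553] 0.5012797035090509 13.8667
```

>>> {"method": "carry_out", "body": {"plan": [{"tx":0.0314,"ty":-0.0736,"tz":0,"rx":0,"ry":0,"rz":0,"fingers":48},{"tx":0.0314,"ty":-0.0736,"tz":0,"rx":0,"ry":0,"rz":0,"fingers":48},{"tx":0.0314,"ty":-0.0736,"tz":0,"rx":0,"ry":0,"rz":0,"fingers":48},{"tx":0.0314,"ty":-0.0736,"tz":0,"rx":0,"ry":0,"rz":0,"fingers":48},{"tx":0.0314,"ty":-0.0736,"tz":0,"rx":0,"ry":0,"rz":0,"fingers":48},{"tx":0.0314,"ty":-0.0736,"tz":0,"rx":0,"ry":0,"rz":0,"fingers":48},{"tx":0.0314,"ty":-0.0736,"tz":0,"rx":0,"ry":0,"rz":0,"fingers":48},{"tx":0.0314,"ty":-0.0736,"tz":0,"rx":0,"ry":0,"rz":0,"fingers":48}]}}

```text
time: 14.53
ee_pos: [0.6658, -0.1747, 0.3508]
ee_rot: [0.165, -3.137, -0.0]
contact_force: [0.2, 1.2, 0.6]
opening: 0.505
gripper_force: 0.0
```

>>> {"method": "carry_out", "body": {"plan": [{"tx":0,"ty":0,"tz":-0.06,"rx":0,"ry":0,"rz":0,"fingers":48},{"tx":0,"ty":0,"tz":-0.06,"rx":0,"ry":0,"rz":0,"fingers":48},{"tx":0,"ty":0,"tz":-0.04,"rx":0,"ry":0,"rz":0,"fingers":48},{"tx":0,"ty":0,"tz":0,"rx":0,"ry":0,"rz":0,"fingers":48},{"tx":0,"ty":0,"tz":0,"rx":0,"ry":0,"rz":0,"fingers":48}]}}

```text
time: 14.95
ee_pos: [0.6656, -0.1727, 0.2704]
ee_rot: [0.165, -3.136, -0.001]
contact_force: [-0.4, 0.2, 0.8]
opening: 0.504
gripper_force: 0.0
```

```bash
python3 - <<'E'
from h import *
np.set_printoptions(precision=4,suppress=True)
S=rings()
E
```

```text
mat? [253.8642 255.2099] 81 [ 0.6654 -0.1733  0.013 ]
mat? [342.3261 285.6304] 46 [0.5615 0.0186 0.013 ]
mat? [359.2704 284.4717] 159 [0.5305 0.0393 0.013 ]
[ 0.6658 -0.1727  0.2718] 0.5042277240930295 15.0
```

Aligned over ring C. I'll descend 75 mm, grip and lift.

>>> {"method": "carry_out", "body": {"plan": [{"tx":0,"ty":0,"tz":-0.06,"rx":0,"ry":0,"rz":0,"fingers":48},{"tx":0,"ty":0,"tz":-0.06,"rx":0,"ry":0,"rz":0,"fingers":48},{"tx":0,"ty":0,"tz":-0.03,"rx":0,"ry":0,"rz":0,"fingers":48},{"tx":0,"ty":0,"tz":0,"rx":0,"ry":0,"rz":0,"fingers":15},{"tx":0,"ty":0,"tz":0,"rx":0,"ry":0,"rz":0,"fingers":15},{"tx":0,"ty":0,"tz":0,"rx":0,"ry":0,"rz":0,"fingers":15},{"tx":0,"ty":0,"tz":0,"rx":0,"ry":0,"rz":0,"fingers":15},{"tx":0,"ty":0,"tz":0,"rx":0,"ry":0,"rz":0,"fingers":15}]}}

```text
time: 15.67
ee_pos: [0.666, -0.1727, 0.198]
ee_rot: [-0.165, 3.135, -0.002]
contact_force: [0.3, 1.3, 7.1]
opening: 0.263
gripper_force: 25.0
```

>>> {"method": "carry_out", "body": {"plan": [{"tx":0,"ty":0,"tz":0.04,"rx":0,"ry":0,"rz":0,"fingers":15},{"tx":0,"ty":0,"tz":0.06,"rx":0,"ry":0,"rz":0,"fingers":15},{"tx":0,"ty":0,"tz":0.07,"rx":0,"ry":0,"rz":0,"fingers":15},{"tx":0,"ty":0,"tz":0.07,"rx":0,"ry":0,"rz":0,"fingers":15},{"tx":0,"ty":0,"tz":0.06,"rx":0,"ry":0,"rz":0,"fingers":15},{"tx":0,"ty":0,"tz":0,"rx":0,"ry":0,"rz":0,"fingers":15}]}}

```text
time: 16.17
ee_pos: [0.666, -0.1727, 0.3537]
ee_rot: [-0.165, 3.128, -0.006]
contact_force: [0.3, -0.4, 0.0]
opening: 0.265
gripper_force: 25.0
```

```bash
python3 - <<'E'
from h import *
np.set_printoptions(precision=4,suppress=True)
S=rings()
E
```

```text
mat? [241.0645 209.    ] 31 [ 0.609  -0.3184  0.013 ]
mat? [342.2143 285.6429] 42 [0.5617 0.0185 0.013 ]
mat? [359.2949 284.4359] 156 [0.5304 0.0393 0.013 ]
[ 0.6656 -0.1726  0.3504] 0.2635569834578671 16.2167
```

>>> {"method": "carry_out", "body": {"plan": [{"tx":-0.03,"ty":0.0703,"tz":0,"rx":0,"ry":0,"rz":0,"fingers":15},{"tx":-0.03,"ty":0.0703,"tz":0,"rx":0,"ry":0,"rz":0,"fingers":15},{"tx":-0.03,"ty":0.0703,"tz":0,"rx":0,"ry":0,"rz":0,"fingers":15},{"tx":-0.03,"ty":0.0703,"tz":0,"rx":0,"ry":0,"rz":0,"fingers":15},{"tx":-0.03,"ty":0.0703,"tz":0,"rx":0,"ry":0,"rz":0,"fingers":15},{"tx":-0.03,"ty":0.0703,"tz":0,"rx":0,"ry":0,"rz":0,"fingers":15},{"tx":-0.03,"ty":0.0703,"tz":0,"rx":0,"ry":0,"rz":0,"fingers":15},{"tx":-0.03,"ty":0.0703,"tz":0,"rx":0,"ry":0,"rz":0,"fingers":15}]}}

```text
time: 16.88
ee_pos: [0.5443, 0.1099, 0.3454]
ee_rot: [0.165, -3.136, -0.0]
contact_force: [1.4, -0.4, -0.2]
opening: 0.263
gripper_force: 25.0
```

>>> {"method": "carry_out", "body": {"plan": [{"tx":0,"ty":0,"tz":0,"rx":0,"ry":0,"rz":0,"fingers":15},{"tx":0,"ty":0,"tz":-0.05,"rx":0,"ry":0,"rz":0,"fingers":15},{"tx":0,"ty":0,"tz":-0.06,"rx":0,"ry":0,"rz":0,"fingers":15},{"tx":0,"ty":0,"tz":-0.05,"rx":0,"ry":0,"rz":0,"fingers":15},{"tx":0,"ty":0,"tz":0,"rx":0,"ry":0,"rz":0,"fingers":15}]}}

```text
time: 17.3
ee_pos: [0.5446, 0.1083, 0.2617]
ee_rot: [0.165, -3.13, 0.0]
contact_force: [-0.6, 0.3, -1.6]
opening: 0.258
gripper_force: 25.0
```

>>> {"method": "carry_out", "body": {"plan": [{"tx":0,"ty":0,"tz":0,"rx":0,"ry":0,"rz":0,"fingers":45},{"tx":0,"ty":0,"tz":0,"rx":0,"ry":0,"rz":0,"fingers":45},{"tx":0,"ty":0,"tz":0,"rx":0,"ry":0,"rz":0,"fingers":45},{"tx":0,"ty":0,"tz":0.04,"rx":0,"ry":0,"rz":0,"fingers":45},{"tx":0,"ty":0,"tz":0.06,"rx":0,"ry":0,"rz":0,"fingers":48},{"tx":0,"ty":0,"tz":0.08,"rx":0,"ry":0,"rz":0,"fingers":48},{"tx":0,"ty":0,"tz":0.08,"rx":0,"ry":0,"rz":0,"fingers":48},{"tx":0,"ty":0,"tz":0.07,"rx":0,"ry":0,"rz":0,"fingers":48}]}}

```text
time: 17.97
ee_pos: [0.545, 0.1084, 0.4351]
ee_rot: [-0.165, 3.134, 0.0]
contact_force: [1.0, -0.8, 0.4]
opening: 0.507
gripper_force: 0.0
```

>>> {"method": "carry_out", "body": {"plan": [{"tx":-0.01,"ty":-0.08,"tz":0,"rx":0,"ry":0,"rz":-0.0395,"fingers":40},{"tx":-0.01,"ty":-0.08,"tz":0,"rx":0,"ry":0,"rz":-0.0395,"fingers":40},{"tx":-0.01,"ty":-0.08,"tz":0,"rx":0,"ry":0,"rz":-0.0395,"fingers":40},{"tx":-0.01,"ty":-0.08,"tz":0,"rx":0,"ry":0,"rz":-0.0395,"fingers":40},{"tx":-0.01,"ty":-0.08,"tz":0,"rx":0,"ry":0,"rz":-0.0395,"fingers":40},{"tx":-0.01,"ty":0,"tz":0,"rx":0,"ry":0,"rz":-0.0395,"fingers":40},{"tx":0,"ty":0,"tz":0,"rx":0,"ry":0,"rz":-0.0395,"fingers":40},{"tx":0,"ty":0,"tz":0,"rx":0,"ry":0,"rz":-0.0395,"fingers":40}]}}

```text
time: 18.63
ee_pos: [0.5149, -0.0924, 0.4325]
ee_rot: [1.359, 2.83, 0.001]
contact_force: [-0.2, -0.0, 1.2]
opening: 0.419
gripper_force: 0.0
```

```bash
python3 - <<'E'
from h import *
np.set_printoptions(precision=4,suppress=True)
S=rings(); T=cap("top"); np.savez("top2.npz",**T); np.savez("scene2.npz",**S)
f=lambda c,x0,y0,x1,y1:cv2.resize(cv2.cvtColor(c["color"][y0:y1,x0:x1],cv2.COLOR_RGB2BGR),(400,300),interpolation=cv2.INTER_CUBIC)
cv2.imwrite("pics/r3.png",np.vstack([np.hstack([f(T,204,199,300,271),f(S,320,240,448,336)]),np.hstack([f(T,380,200,500,290),f(S,200,90,330,187)])]))
print(ctrl.get_obs()["joint_positions"],ctrl.get_obs()["ee_rot"])
E
```

```text
mat? [342.125 285.4  ] 40 [0.5614 0.0178 0.013 ]
mat? [359.1497 284.6599] 147 [0.5311 0.0395 0.013 ]
[ 0.5151 -0.092   0.4325] 0.41866860751696217 18.6833
[-0.3025  0.3166  1.77    0.0001  1.0527 -0.9828] [1.3521 2.8333 0.0006]
```

View pics/r3.png

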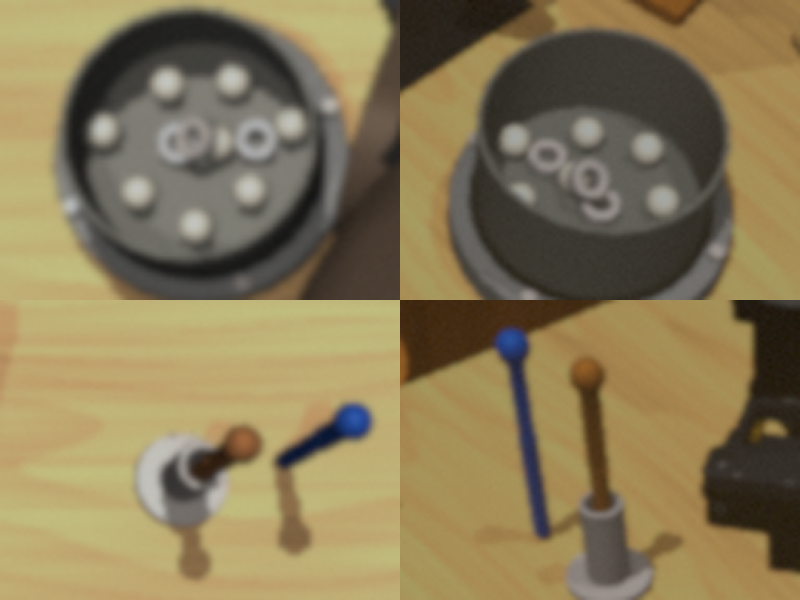

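All three rings lie in the bowl, one leaning on the middle bead. Candidates: the wooden stirrer with knob at top (452.5,243), standing in the stand tube, and the blue rod with knob (485.6,236), which I leave alone. The crop confirms the wooden one is the stirrer.

```bash
python3 - <<'E'
from h import *
np.set_printoptions(precision=4,suppress=True)
T=dict(np.load("top2.npz"));S=dict(np.load("scene2.npz"))
hT=cv2.cvtColor(T["color"],cv2.COLOR_RGB2HSV);hS=cv2.cvtColor(S["color"],cv2.COLOR_RGB2HSV)
def blob(h,b,lo,hi,smin):
    x0,y0,x1,y1=b; s=h[y0:y1,x0:x1]; m=((s[...,0]>=lo)&(s[...,0]<hi)&(s[...,1]>smin)&(s[...,2]>50)).astype(np.uint8)
    n,_,st,ce=cv2.connectedComponentsWithStats(m); i=1+np.argmax(st[1:,4]); return ce[i]+[x0,y0],st[i]
print(blob(hT,(444,234,462,254),0,15,120),blob(hT,(476,226,495,244),100,130,120))
print(blob(hS,(252,104,272,119),0,17,120),blob(hS,(228,95,246,112),100,130,120))
kT,kS=blob(hT,(444,234,462,254),0,15,120)[0],blob(hS,(252,104,272,119),0,17,120)[0]
print("knob",tri(T,kT,S,kS)); bT,bS=blob(hT,(476,226,495,244),100,130,120)[0],blob(hS,(228,95,246,112),100,130,120)[0]
print("blue",tri(T,bT,S,bS), "foot",onz(T,464.6,248.6,0))
print("rod at rim",tri(T,(440.9,250.4),S,(265,156.3)), "rim T",onz(T,439.6,250.8,.085))
# rod edges in scene by rows -> midpoints
for v in range(122,154,6):
    r=hS[v,250:280]; d=np.where(S["color"][v,250:280].sum(1)<300)[0]+250; print(v,d.min(),d.max())
k=tri(T,kT,S,kS)
for z in(.12,.16): print(z,proj(S,[.488,-.377,z]))
E
```

```text
(array([451.3289, 243.2368]), array([ 2,  5, 11, 11, 76], dtype=int32)) (array([483.4778, 237.1222]), array([ 0,  6, 14, 12, 90], dtype=int32))
(array([260.4103, 113.4615]), array([ 4,  5, 10, 10, 78], dtype=int32)) (array([235.9091, 103.7576]), array([ 4,  5,  9,  9, 66], dtype=int32))
knob [ 0.487  -0.3768  0.2089]
blue [ 0.5039 -0.4575  0.2002] foot [ 0.5033 -0.462   0.    ]
rod at rim [ 0.4878 -0.3797  0.0799] rim T [ 0.4856 -0.3748  0.085 ]
122 258 264
128 259 265
134 260 266
140 261 266
146 262 267
152 262 269
0.12 [264.2602 144.2725]
0.16 [262.6956 130.9812]
```

>>> {"method": "carry_out", "body": {"plan": [{"tx":-0.0069,"ty":-0.0713,"tz":0,"rx":0,"ry":0,"rz":-0.0361,"fingers":54},{"tx":-0.0069,"ty":-0.0713,"tz":0,"rx":0,"ry":0,"rz":-0.0361,"fingers":54},{"tx":-0.0069,"ty":-0.0713,"tz":0,"rx":0,"ry":0,"rz":-0.0361,"fingers":54},{"tx":-0.0069,"ty":-0.0713,"tz":0,"rx":0,"ry":0,"rz":-0.0361,"fingers":54},{"tx":-0.0069,"ty":-0.0713,"tz":0,"rx":0,"ry":0,"rz":-0.0361,"fingers":54},{"tx":-0.0069,"ty":-0.0713,"tz":0,"rx":0,"ry":0,"rz":-0.0361,"fingers":54},{"tx":-0.0069,"ty":-0.0713,"tz":0,"rx":0,"ry":0,"rz":0,"fingers":54},{"tx":-0.0069,"ty":-0.0713,"tz":0,"rx":0,"ry":0,"rz":0,"fingers":54}]}}

```text
time: 19.4
ee_pos: [0.4875, -0.3781, 0.432]
ee_rot: [2.212, 2.229, 0.0]
contact_force: [-0.1, 0.4, 0.4]
opening: 0.57
gripper_force: 0.0
```

>>> {"method": "carry_out", "body": {"plan": [{"tx":0,"ty":0,"tz":0,"rx":0,"ry":0,"rz":0,"fingers":54},{"tx":0,"ty":0,"tz":0,"rx":0,"ry":0,"rz":0,"fingers":54}]}}

```text
time: 19.57
ee_pos: [0.4875, -0.378, 0.4313]
ee_rot: [2.216, 2.226, 0.0]
contact_force: [-0.3, 0.7, -0.2]
opening: 0.564
gripper_force: 0.0
```

```bash
python3 - <<'E'
from h import *
np.set_printoptions(precision=4,suppress=True)
o=ctrl.get_obs(); print(o["ee_pos"],o["ee_rot"],o["opening"],o["joint_positions"])
E
```

```text
[ 0.4875 -0.378   0.4313] [2.2158 2.2263 0.0001] 0.5641757813622527 [-0.7666  0.4549  1.5467  0.0001  1.1394 -0.7713]
```

>>> {"method": "carry_out", "body": {"plan": [{"tx":0,"ty":0.002,"tz":-0.05,"rx":0,"ry":0,"rz":0,"fingers":54},{"tx":0,"ty":0,"tz":-0.05,"rx":0,"ry":0,"rz":0,"fingers":54},{"tx":0,"ty":0,"tz":-0.05,"rx":0,"ry":0,"rz":0,"fingers":54},{"tx":0,"ty":0,"tz":-0.036,"rx":0,"ry":0,"rz":0,"fingers":54},{"tx":0,"ty":0,"tz":0,"rx":0,"ry":0,"rz":0,"fingers":54}]}}

```text
time: 19.98
ee_pos: [0.488, -0.3741, 0.3353]
ee_rot: [-2.21, -2.226, -0.0]
contact_force: [-0.8, 1.0, -0.6]
opening: 0.568
gripper_force: 0.0
```

>>> {"method": "carry_out", "body": {"plan": [{"tx":0,"ty":0,"tz":0,"rx":0,"ry":0,"rz":0,"fingers":5},{"tx":0,"ty":0,"tz":0,"rx":0,"ry":0,"rz":0,"fingers":5},{"tx":0,"ty":0,"tz":0,"rx":0,"ry":0,"rz":0,"fingers":5},{"tx":0,"ty":0,"tz":0,"rx":0,"ry":0,"rz":0,"fingers":5},{"tx":0,"ty":0,"tz":0,"rx":0,"ry":0,"rz":0,"fingers":5},{"tx":0,"ty":0,"tz":0,"rx":0,"ry":0,"rz":0,"fingers":5},{"tx":0,"ty":0,"tz":0,"rx":0,"ry":0,"rz":0,"fingers":5},{"tx":0,"ty":0,"tz":0,"rx":0,"ry":0,"rz":0,"fingers":5}], "squeeze": 40}}

```text
time: 20.65
ee_pos: [0.4881, -0.3758, 0.3387]
ee_rot: [2.217, 2.224, 0.0]
contact_force: [-0.9, 0.4, 6.0]
opening: 0.265
gripper_force: 39.6
```

>>> {"method": "carry_out", "body": {"plan": [{"tx":0,"ty":0,"tz":0,"rx":0,"ry":0,"rz":0,"fingers":5},{"tx":0,"ty":0,"tz":0,"rx":0,"ry":0,"rz":0,"fingers":5}]}}

```text
time: 20.82
ee_pos: [0.4881, -0.3759, 0.3386]
ee_rot: [2.217, 2.223, 0.0]
contact_force: [0.0, 0.3, 6.4]
opening: 0.263
gripper_force: 39.6
```

```bash
python3 - <<'E'
from h import *
np.set_printoptions(precision=4,suppress=True)
o=ctrl.get_obs(); print(o["ee_pos"],o["ee_rot"],o["opening"])
S=cap("scene");T=cap("top");f=lambda c,x0,y0,x1,y1:cv2.resize(cv2.cvtColor(c["color"][y0:y1,x0:x1],cv2.COLOR_RGB2BGR),(400,300),interpolation=cv2.INTER_CUBIC)
cv2.imwrite("pics/g.png",np.hstack([f(S,200,70,340,175+20),f(T,380,200,500,290)]))
E
```

```text
[ 0.4881 -0.3759  0.3386] [2.2174 2.2235 0.    ] 0.2633007438842221
```

View pics/g.png

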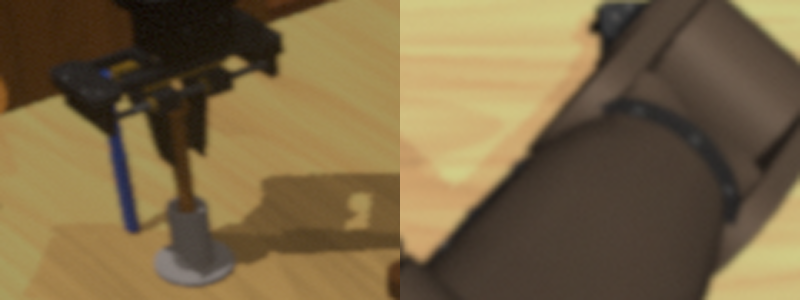

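The grip reads 25 mm, so the fingers are on the knob (28 mm) and not on the 14 mm handle. With a vertical tool the fingers and body leave no room under the knob. I'll release, tilt the tool 35° about the finger line, and take the handle at 147 mm from the +x side, away from the blue rod.

>>> {"method": "carry_out", "body": {"plan": [{"tx":0,"ty":0,"tz":0,"rx":0,"ry":0,"rz":0,"fingers":56},{"tx":0,"ty":0,"tz":0,"rx":0,"ry":0,"rz":0,"fingers":56},{"tx":0,"ty":0,"tz":0,"rx":0,"ry":0,"rz":0,"fingers":56},{"tx":0,"ty":0,"tz":0,"rx":0,"ry":0,"rz":0,"fingers":56},{"tx":0,"ty":0,"tz":0,"rx":0,"ry":0,"rz":0,"fingers":56},{"tx":0,"ty":0,"tz":0.08,"rx":0,"ry":0,"rz":0,"fingers":56},{"tx":0,"ty":0,"tz":0.08,"rx":0,"ry":0,"rz":0,"fingers":56},{"tx":0,"ty":0,"tz":0.08,"rx":0,"ry":0,"rz":0,"fingers":56}]}}

```text
time: 21.58
ee_pos: [0.4879, -0.3756, 0.4591]
ee_rot: [-2.217, -2.223, -0.0]
contact_force: [-0.8, -0.6, 0.1]
opening: 0.59
gripper_force: 0.0
```

>>> {"method": "carry_out", "body": {"plan": [{"tx":0.0375,"ty":0.01,"tz":0,"rx":0,"ry":0,"rz":-0.0379,"fingers":56},{"tx":0.0375,"ty":0.01,"tz":0,"rx":0,"ry":0,"rz":-0.0379,"fingers":56},{"tx":0.0375,"ty":0.01,"tz":0,"rx":0,"ry":0,"rz":-0.0379,"fingers":56},{"tx":0.0375,"ty":0.01,"tz":0,"rx":0,"ry":0,"rz":-0.0379,"fingers":56},{"tx":0.0375,"ty":0.01,"tz":0,"rx":0,"ry":0,"rz":-0.0379,"fingers":56},{"tx":0.0375,"ty":0.01,"tz":0,"rx":0,"ry":0,"rz":-0.0379,"fingers":56},{"tx":0.0375,"ty":0.01,"tz":0,"rx":0,"ry":0,"rz":-0.0379,"fingers":56},{"tx":0.0375,"ty":0.01,"tz":0,"rx":0,"ry":0,"rz":-0.0379,"fingers":56}]}}

```text
time: 22.25
ee_pos: [0.6389, -0.3353, 0.4577]
ee_rot: [-2.994, -0.951, 0.0]
contact_force: [-0.2, -0.4, 0.4]
opening: 0.588
gripper_force: 0.0
```

>>> {"method": "carry_out", "body": {"plan": [{"tx":0,"ty":0,"tz":0,"rx":0,"ry":0,"rz":-0.0379,"fingers":56},{"tx":0,"ty":0,"tz":0,"rx":0,"ry":0,"rz":-0.0379,"fingers":56},{"tx":0,"ty":0,"tz":0,"rx":0,"ry":0,"rz":-0.0379,"fingers":56},{"tx":0,"ty":0,"tz":0,"rx":-0.01,"ry":0.0375,"rz":0,"fingers":56},{"tx":0,"ty":0,"tz":0,"rx":-0.01,"ry":0.0375,"rz":0,"fingers":56},{"tx":0,"ty":0,"tz":0,"rx":-0.01,"ry":0.0375,"rz":0,"fingers":56},{"tx":0,"ty":0,"tz":0,"rx":-0.01,"ry":0.0375,"rz":0,"fingers":56},{"tx":0,"ty":0,"tz":0,"rx":-0.01,"ry":0.0375,"rz":0,"fingers":56}]}}

```text
time: 22.92
ee_pos: [0.6381, -0.3357, 0.4579]
ee_rot: [2.897, 0.383, -0.921]
contact_force: [0.3, -0.3, 0.5]
opening: 0.592
gripper_force: 0.0
```

```bash
cat >> h.py <<'E'
from scipy.spatial.transform import Rotation as Ro
def st():
    np.set_printoptions(precision=4,suppress=True)
    o=ctrl.get_obs(); R=Ro.from_rotvec(o["ee_rot"]).as_matrix()
    print("t",o["time"],"tcp",o["ee_pos"],"z",R[:,2],"y",R[:,1],"grasp",o["ee_pos"]+.171*R[:,2],"open",o["opening"],"F",o["contact_force"],"q",o["joint_positions"])
    return o
E
python3 - <<'E'
from h import *
st()
T=cap("top");S=cap("scene");f=lambda c,x0,y0,x1,y1:cv2.resize(cv2.cvtColor(c["color"][y0:y1,x0:x1],cv2.COLOR_RGB2BGR),(400,300),interpolation=cv2.INTER_CUBIC)
h=cv2.cvtColor(T["color"],cv2.COLOR_RGB2HSV)
for nm,c,b in(("T",T,(440,232,464,256)),("S",S,(250,100,274,119))):
    x0,y0,x1,y1=b; s=cv2.cvtColor(c["color"],cv2.COLOR_RGB2HSV)[y0:y1,x0:x1]
    n,_,q,ce=cv2.connectedComponentsWithStats(((s[...,0]<16)&(s[...,1]>120)&(s[...,2]>50)).astype(np.uint8)); print(nm,ce[1:]+[x0,y0],q[1:,4])
cv2.imwrite("pics/tilt.png",np.hstack([f(S,180,40,360,175),f(T,380,180,500,270)]))
E
```

```text
t 22.9167 tcp [ 0.6381 -0.3357  0.4579] z [-0.558  -0.1488 -0.8164] y [ 0.2597 -0.9657 -0.0015] grasp [ 0.5427 -0.3611  0.3183] open 0.5921947883068449 F [ 0.3096 -0.2779  0.4743] q [-0.5291  0.6657  1.1296 -0.4333  1.7871  0.7803]
T [[447.0574 239.0082]] [122]
S [[253.4545 116.7727]] [22]
```

View pics/tilt.png

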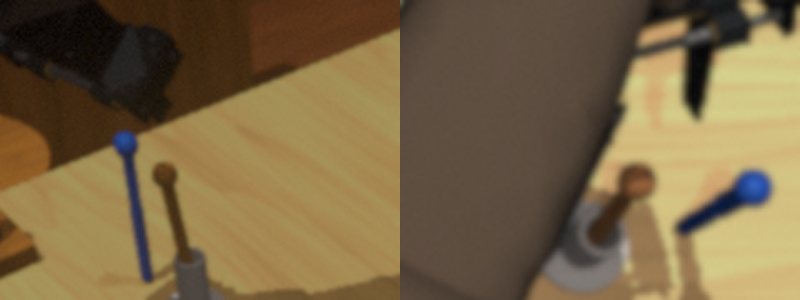

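The tilt is reached (z = -0.56, -0.15, -0.82). The stirrer leans a little more than before: its knob is now at scene (254.3,117.9) and top (451.1,234.6). I'll measure the lean.

```bash
python3 - <<'E'
from h import *
T=dict(np.load("top2.npz"));S=dict(np.load("scene2.npz"))
np.set_printoptions(precision=4,suppress=True)
k=tri(T,(451.1,234.6),S,(254.3,117.9)); r=tri(T,(438.2,252),S,(265.3,155)); print(k,r)
d=k-np.array([.488,-.376,.085]); print(d, np.degrees(np.arctan2(np.hypot(d[0],d[1]),d[2])))
# knob position under assumption base touches floor
E
```

```text
[ 0.5068 -0.3768  0.2056] [ 0.4857 -0.3738  0.0858]
[ 0.0188 -0.0008  0.1206] 8.848989617660923
```

>>> {"method": "carry_out", "body": {"plan": [{"tx":0.0118,"ty":0.0017,"tz":-0.048,"rx":-0.0065,"ry":0.0241,"rz":0,"fingers":52},{"tx":0.0118,"ty":0.0017,"tz":-0.048,"rx":-0.0065,"ry":0.0241,"rz":0,"fingers":52},{"tx":0.0118,"ty":0.0017,"tz":-0.048,"rx":0,"ry":0,"rz":0,"fingers":52},{"tx":0.0118,"ty":0.0017,"tz":-0.048,"rx":0,"ry":0,"rz":0,"fingers":52},{"tx":0.0118,"ty":0.0017,"tz":-0.048,"rx":0,"ry":0,"rz":0,"fingers":52},{"tx":0,"ty":0,"tz":0,"rx":0,"ry":0,"rz":0,"fingers":52}]}}

```text
time: 23.52
ee_pos: [0.6678, -0.3311, 0.3326]
ee_rot: [2.807, 0.376, -1.133]
contact_force: [-0.5, 0.6, -1.9]
opening: 0.546
gripper_force: 0.0
```

```bash
python3 - <<'E'
from h import *
st()
E
```

```text
t 23.5167 tcp [ 0.6678 -0.3311  0.3326] z [-0.6711 -0.1755 -0.7203] y [ 0.2602 -0.9655 -0.0073] grasp [ 0.553  -0.3611  0.2094] open 0.5461493886704138 F [-0.4832  0.6129 -1.919 ] q [-0.4967  0.818   1.1713 -0.5019  1.7416  0.8741]
```

>>> {"method": "carry_out", "body": {"plan": [{"tx":-0.027,"ty":-0.0078,"tz":-0.026,"rx":0,"ry":0,"rz":0,"fingers":52},{"tx":-0.027,"ty":-0.0078,"tz":-0.026,"rx":0,"ry":0,"rz":0,"fingers":52},{"tx":-0.027,"ty":-0.0078,"tz":-0.026,"rx":0,"ry":0,"rz":0,"fingers":52},{"tx":-0.027,"ty":-0.0078,"tz":-0.026,"rx":0,"ry":0,"rz":0,"fingers":52},{"tx":0,"ty":0,"tz":0,"rx":0,"ry":0,"rz":0,"fingers":52},{"tx":0,"ty":0,"tz":0,"rx":0,"ry":0,"rz":0,"fingers":52}]}}

```text
time: 24.02
ee_pos: [0.6134, -0.3475, 0.2872]
ee_rot: [2.805, 0.37, -1.127]
contact_force: [0.7, 0.8, 0.1]
opening: 0.542
gripper_force: 0.0
```

>>> {"method": "carry_out", "body": {"plan": [{"tx":0,"ty":0,"tz":0,"rx":0,"ry":0,"rz":0,"fingers":5},{"tx":0,"ty":0,"tz":0,"rx":0,"ry":0,"rz":0,"fingers":5},{"tx":0,"ty":0,"tz":0,"rx":0,"ry":0,"rz":0,"fingers":5},{"tx":0,"ty":0,"tz":0,"rx":0,"ry":0,"rz":0,"fingers":5},{"tx":0,"ty":0,"tz":0,"rx":0,"ry":0,"rz":0,"fingers":5},{"tx":0,"ty":0,"tz":0,"rx":0,"ry":0,"rz":0,"fingers":5},{"tx":0,"ty":0,"tz":0,"rx":0,"ry":0,"rz":0,"fingers":5},{"tx":0,"ty":0,"tz":0,"rx":0,"ry":0,"rz":0,"fingers":5}]}}

```text
time: 24.68
ee_pos: [0.6136, -0.347, 0.2861]
ee_rot: [2.803, 0.372, -1.13]
contact_force: [0.7, -0.7, 1.6]
opening: 0.187
gripper_force: 40.0
```

```bash
python3 - <<'E'
from h import *
st()
E
```

```text
t 24.6833 tcp [ 0.6136 -0.347   0.2861] z [-0.67   -0.1793 -0.7204] y [ 0.2601 -0.9656 -0.0015] grasp [ 0.499  -0.3777  0.1629] open 0.1872374591512936 F [ 0.6945 -0.7153  1.5635] q [-0.5499  0.8024  1.3429 -0.5271  1.5801  0.914 ]
```

The opening is 17.8 mm: either the knob is still touching or the square handle sits askew. I'll reopen, go 8 mm lower and regrip to tell which.

>>> {"method": "carry_out", "body": {"plan": [{"tx":0,"ty":0,"tz":0,"rx":0,"ry":0,"rz":0,"fingers":28},{"tx":0,"ty":0,"tz":0,"rx":0,"ry":0,"rz":0,"fingers":28},{"tx":-0.0025,"ty":0.001,"tz":-0.016,"rx":0,"ry":0,"rz":0,"fingers":28},{"tx":0,"ty":0,"tz":0,"rx":0,"ry":0,"rz":0,"fingers":28},{"tx":0,"ty":0,"tz":0,"rx":0,"ry":0,"rz":0,"fingers":5},{"tx":0,"ty":0,"tz":0,"rx":0,"ry":0,"rz":0,"fingers":5},{"tx":0,"ty":0,"tz":0,"rx":0,"ry":0,"rz":0,"fingers":5},{"tx":0,"ty":0,"tz":0,"rx":0,"ry":0,"rz":0,"fingers":5}]}}

```text
time: 25.35
ee_pos: [0.6123, -0.3466, 0.278]
ee_rot: [2.803, 0.372, -1.13]
contact_force: [-0.3, 0.1, -1.4]
opening: 0.188
gripper_force: 40.0
```

```bash
python3 - <<'E'
from h import *
st(); W=cap("wrist"); S=cap("scene"); f=lambda c,x0,y0,x1,y1:cv2.resize(cv2.cvtColor(c["color"][y0:y1,x0:x1],cv2.COLOR_RGB2BGR),(400,300),interpolation=cv2.INTER_CUBIC)
cv2.imwrite("pics/g2.png",np.hstack([f(W,0,0,640,480),f(S,200,70,340,175)]))
E
```

```text
t 25.35 tcp [ 0.6123 -0.3466  0.278 ] z [-0.67   -0.1792 -0.7205] y [ 0.26   -0.9656 -0.0017] grasp [ 0.4977 -0.3772  0.1548] open 0.18782486018201572 F [-0.2515  0.0635 -1.4166] q [-0.5503  0.8094  1.3519 -0.5271  1.5662  0.9217]
```

View pics/g2.png

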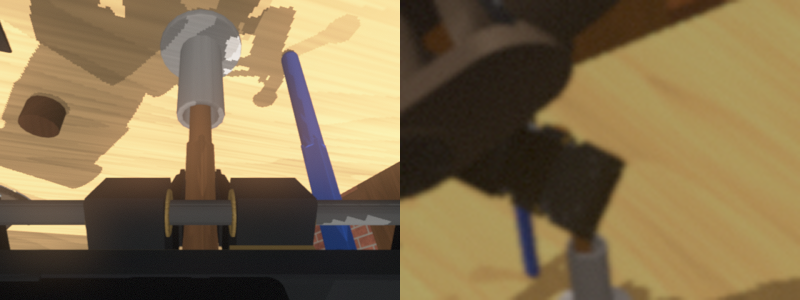

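The opening is again 17.8 mm, so it is the handle, held slightly askew about its own axis. That grip is fine: any slip only squares it up. In the wrist view the rod runs from between the fingers into the tube. I'll squeeze harder and lift out along the rod.

>>> {"method": "carry_out", "body": {"plan": [{"tx":0,"ty":0,"tz":0,"rx":0,"ry":0,"rz":0,"fingers":5},{"tx":0,"ty":0,"tz":0,"rx":0,"ry":0,"rz":0,"fingers":5},{"tx":0.0055,"ty":0,"tz":0.035,"rx":0,"ry":0,"rz":0,"fingers":5},{"tx":0.0055,"ty":0,"tz":0.035,"rx":0,"ry":0,"rz":0,"fingers":5},{"tx":0.0055,"ty":0,"tz":0.035,"rx":0,"ry":0,"rz":0,"fingers":5},{"tx":0.0055,"ty":0,"tz":0.035,"rx":0,"ry":0,"rz":0,"fingers":5},{"tx":0.0055,"ty":0,"tz":0.035,"rx":0,"ry":0,"rz":0,"fingers":5},{"tx":0.0055,"ty":0,"tz":0.035,"rx":0,"ry":0,"rz":0,"fingers":5}], "squeeze": 60}}

```text
time: 26.12
ee_pos: [0.6288, -0.3465, 0.3839]
ee_rot: [2.803, 0.372, -1.13]
contact_force: [-0.2, 0.0, -0.4]
opening: 0.18
gripper_force: 60.0
```

>>> {"method": "carry_out", "body": {"plan": [{"tx":0,"ty":0,"tz":0.06,"rx":0,"ry":0,"rz":0,"fingers":5},{"tx":0,"ty":0,"tz":0.06,"rx":0,"ry":0,"rz":0,"fingers":5},{"tx":0,"ty":0,"tz":0,"rx":0,"ry":0,"rz":0,"fingers":5},{"tx":0,"ty":0,"tz":0,"rx":0,"ry":0,"rz":0,"fingers":5}]}}

```text
time: 26.45
ee_pos: [0.6285, -0.3464, 0.4447]
ee_rot: [2.803, 0.37, -1.126]
contact_force: [-0.5, -0.7, -1.6]
opening: 0.183
gripper_force: 60.0
```

```bash
cat >> h.py <<'E'
def brown(c):
    h=cv2.cvtColor(c["color"],cv2.COLOR_RGB2HSV)
    return ((h[...,0]<18)&(h[...,1]>110)&(h[...,2]<150)&(h[...,2]>30)).astype(np.uint8)
E
python3 - <<'E'
from h import *
o=st(); W=cap("wrist"); S=cap("scene"); np.savez("w3.npz",**W); np.savez("s3.npz",**S)
R=Ro.from_rotvec(o["ee_rot"]).as_matrix(); g=o["ee_pos"]+.171*R[:,2]
for nm,c in(("W",W),("S",S)):
    print(nm,"grasp px",proj(c,g),"rod end px (d tilt)",proj(c,g-.146*np.array([.158,-.005,.987])),"vert",proj(c,g-.146*np.array([0,0,1])))
f=lambda c,x0,y0,x1,y1:cv2.resize(cv2.cvtColor(c["color"][y0:y1,x0:x1],cv2.COLOR_RGB2BGR),(400,300),interpolation=cv2.INTER_CUBIC)
cv2.imwrite("pics/g3.png",np.hstack([f(W,200,0,440,180),f(S,180,40,340,160)]))
E
```

```text
t 26.45 tcp [ 0.6285 -0.3464  0.4447] z [-0.668  -0.1803 -0.7219] y [ 0.26   -0.9656  0.0006] grasp [ 0.5143 -0.3772  0.3213] open 0.18300390555694263 F [-0.544  -0.6598 -1.6457] q [-0.5388  0.6837  1.1485 -0.5445  1.8525  0.7633]
W grasp px [323.2909 313.1026] rod end px (d tilt) [311.1626 104.727 ] vert [322.3765  70.76  ]
S grasp px [245.0778  73.2223] rod end px (d tilt) [260.9886 125.6522] vert [252.8046 129.7516]
```

View pics/g3.png

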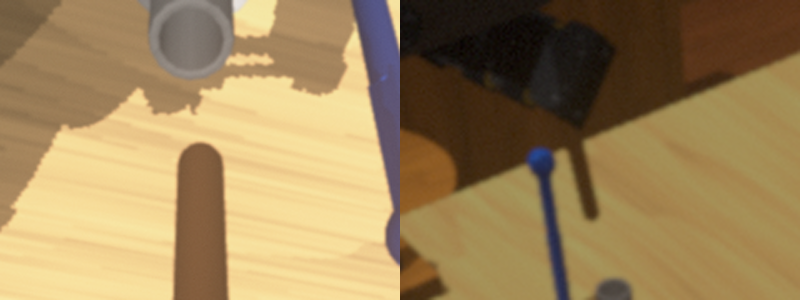

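The stirrer is held and clear of the stand. Its end shows in the wrist view at (320,88) and in the scene view at (257,126). I'll triangulate it for the lean and the tip offset.

```bash
python3 - <<'E'
from h import *
W=dict(np.load("w3.npz"));S=dict(np.load("s3.npz")); o=st()
def endpt(c,b,rev=False):
    x0,y0,x1,y1=b; m=brown(c)[y0:y1,x0:x1]
    n,l,stt,ce=cv2.connectedComponentsWithStats(m); i=1+np.argmax(stt[1:,4]); ys,xs=np.where(l==i)
    for y in sorted(set(ys)): 
        q=xs[ys==y]; 
    print("rows",ys.min()+y0,ys.max()+y0); return m,xs+x0,ys+y0
m,xs,ys=endpt(W,(290,70,350,180))
for y in(90,110,130,150,170): q=xs[ys==y]; print(y,q.min(),q.max(),q.mean())
m2,x2,y2=endpt(S,(244,97,266,132))
for y in(100,108,116,122,126): q=x2[y2==y]; print(y,q.min(),q.max(),q.mean()) if len(q) else None
# centre of hemisphere: 8 mm up from the end
g=o["ee_pos"]+.171*Ro.from_rotvec(o["ee_rot"]).as_matrix()[:,2]
for e in((257.2,125),(256.8,124.5)):
    P=tri(W,(320,96),S,e); d=(g-P); L=np.linalg.norm(d); print(P,d/L,L)
E
```

```text
t 26.55 tcp [ 0.6287 -0.3465  0.442 ] z [-0.6707 -0.1786 -0.7199] y [ 0.2601 -0.9656 -0.0027] grasp [ 0.514  -0.377   0.3189] open 0.1840280252653514 F [-0.3026 -0.1941 -0.9933] q [-0.5389  0.6862  1.151  -0.5443  1.8518  0.7635]
rows 86 179
90 311 328 319.5
110 307 333 320.0
130 306 333 319.5
150 306 334 320.0
170 305 335 320.0
rows 97 126
100 248 252 250.0
108 250 255 252.5
116 252 256 254.0
122 254 256 255.0
126 255 257 256.0
[ 0.5003 -0.3795  0.1805] [0.0986 0.0175 0.995 ] 0.139098352732559
[ 0.5015 -0.3791  0.1825] [0.0908 0.015  0.9958] 0.1370032278273325
```

```bash
python3 - <<'E'
from h import *
T=dict(np.load("top2.npz")); np.set_printoptions(precision=4,suppress=True)
c=np.array([.538,.113])
for nm,L,z in(("bead",[(167,83),(233,80),(103,130),(291,125),(137,192),(250,190),(195,225),(222,146)],.048),("ring",[(175,143),(195,137),(255,140)],.043)):
    for x,y in L:
        P=onz(T,204+x*.24,199+y*.24,z)[:2]-c; print(nm,P,"r",np.hypot(*P),"deg",np.degrees(np.arctan2(P[1],P[0])))
E
```

```text
bead [0.0421 0.0196] r 0.046429944086992296 deg 24.912278920906342
bead [ 0.0438 -0.0224] r 0.04918418661600513 deg -27.151963747496044
bead [0.012  0.0598] r 0.06096369693823816 deg 78.67011976010053
bead [ 0.0144 -0.0595] r 0.061199272910458825 deg -76.43425081736773
bead [-0.028   0.0376] r 0.046900663422489774 deg 126.64169744557601
bead [-0.0272 -0.0337] r 0.043350939431209434 deg -128.91078001323078
bead [-0.0493  0.0008] r 0.04931102929989056 deg 179.0894975418006
bead [ 0.0011 -0.0158] r 0.015842280708882335 deg -85.91219732736502
ring [0.0042 0.0145] r 0.015128194784382026 deg 74.07260762677137
ring [0.0079 0.0019] r 0.00815542066892441 deg 13.255228453853247
ring [ 0.0057 -0.0363] r 0.03676703173604225 deg -81.03969865724736
```

>>> {"method": "carry_out", "body": {"plan": [{"tx":0,"ty":0,"tz":0.04,"rx":0.0079,"ry":-0.0295,"rz":0,"fingers":5},{"tx":0,"ty":0,"tz":0,"rx":0,"ry":0,"rz":0,"fingers":5},{"tx":0,"ty":0,"tz":0,"rx":0,"ry":0,"rz":0,"fingers":5}]}}

```text
time: 26.8
ee_pos: [0.6286, -0.3466, 0.4627]
ee_rot: [2.863, 0.379, -1.001]
contact_force: [-0.4, -1.0, -0.5]
opening: 0.182
gripper_force: 60.0
```

```bash
cat >> h.py <<'E'
def rod():
    """end of held stirrer from wrist+scene; returns end point relative to TCP"""
    o=st(); W=cap("wrist"); S=cap("scene"); R=Ro.from_rotvec(o["ee_rot"]).as_matrix(); g=o["ee_pos"]+.171*R[:,2]
    out=[]
    for c in(W,S):
        p=proj(c,g-.138*np.array([0,0,1.])); q=proj(c,g-.05*np.array([0,0,1.])); m=brown(c)
        x0,x1=int(min(p[0],q[0])-14),int(max(p[0],q[0])+14); y0,y1=int(max(0,min(p[1],q[1])-30)),int(max(p[1],q[1])+30)
        n,l,s,ce=cv2.connectedComponentsWithStats(m[y0:y1,x0:x1]); i=1+np.argmax(s[1:,4]); ys,xs=np.where(l==i)
        out.append((p,s[i],xs+x0,ys+y0))
        d=(p-q)/np.linalg.norm(p-q); t=(xs+x0)*d[0]+(ys+y0)*d[1]; k=t>t.max()-4
        e=np.array([(xs+x0)[k].mean(),(ys+y0)[k].mean()]); print("pred",p,"end band",e,s[i]); out[-1]=e
    return o,g,W,S,out
E
python3 - <<'E'
from h import *
o,g,W,S,e=rod(); P=tri(W,e[0],S,e[1]); d=g-P; L=np.linalg.norm(d); print(P,d/L,L)
E
```

```text
t 26.8 tcp [ 0.6286 -0.3466  0.4627] z [-0.6016 -0.1609 -0.7824] y [ 0.2599 -0.9656 -0.0012] grasp [ 0.5257 -0.3742  0.3289] open 0.18212765289979882 F [-0.4218 -0.9816 -0.5048] q [-0.5446  0.6629  1.13   -0.4823  1.8217  0.7556]
pred [322.7916  99.1497] end band [318.8491  87.2453] [   0   16   29  158 4271]
pred [248.6519 126.6519] end band [248.6875 126.25  ] [  0   0  33  66 815]
[ 0.5307 -0.3696  0.1939] [-0.0365 -0.0334  0.9988] 0.13511632231038992
```

The rod is vertical to within about 0.02 rad, with its end at TCP + (-0.1035, -0.025, -0.280). I'll carry it to the gap between the beads at 52° (r = 50 mm).

>>> {"method": "carry_out", "body": {"plan": [{"tx":0.0062,"ty":0.0749,"tz":0,"rx":0,"ry":0,"rz":0,"fingers":5},{"tx":0.0062,"ty":0.0749,"tz":0,"rx":0,"ry":0,"rz":0,"fingers":5},{"tx":0.0062,"ty":0.0749,"tz":0,"rx":0,"ry":0,"rz":0,"fingers":5},{"tx":0.0062,"ty":0.0749,"tz":0,"rx":0,"ry":0,"rz":0,"fingers":5},{"tx":0.0062,"ty":0.0749,"tz":0,"rx":0,"ry":0,"rz":0,"fingers":5},{"tx":0.0062,"ty":0.0749,"tz":0,"rx":0,"ry":0,"rz":0,"fingers":5},{"tx":0.0062,"ty":0.0749,"tz":0,"rx":0,"ry":0,"rz":0,"fingers":5}]}}

```text
time: 27.48
ee_pos: [0.6504, -0.0826, 0.4617]
ee_rot: [2.862, 0.38, -1.003]
contact_force: [0.3, 0.9, -1.4]
opening: 0.185
gripper_force: 60.0
```

>>> {"method": "carry_out", "body": {"plan": [{"tx":0.0062,"ty":0.0749,"tz":0,"rx":0,"ry":0,"rz":0,"fingers":5},{"tx":0.0062,"ty":0.0749,"tz":0,"rx":0,"ry":0,"rz":0,"fingers":5},{"tx":0.0062,"ty":0.0749,"tz":0,"rx":0,"ry":0,"rz":0,"fingers":5},{"tx":0.0062,"ty":0.0749,"tz":0,"rx":0,"ry":0,"rz":0,"fingers":5},{"tx":0.0062,"ty":0.0749,"tz":0,"rx":0,"ry":0,"rz":0,"fingers":5},{"tx":0.0062,"ty":0.0749,"tz":0,"rx":0,"ry":0,"rz":0,"fingers":5},{"tx":0.0062,"ty":0.0749,"tz":0,"rx":0,"ry":0,"rz":0,"fingers":5},{"tx":0,"ty":0,"tz":0,"rx":0,"ry":0,"rz":0,"fingers":5}]}}

```text
time: 28.15
ee_pos: [0.6718, 0.1838, 0.461]
ee_rot: [2.86, 0.387, -1.002]
contact_force: [0.7, -0.7, -0.6]
opening: 0.187
gripper_force: 60.0
```

```bash
python3 - <<'E'
from h import *
o,g,W,S,e=rod()
f=lambda c,x0,y0,x1,y1:cv2.resize(cv2.cvtColor(c["color"][y0:y1,x0:x1],cv2.COLOR_RGB2BGR),(400,300),interpolation=cv2.INTER_CUBIC)
T=cap("top")
cv2.imwrite("pics/bowl.png",np.hstack([f(W,160,0,480,240),f(S,320,180,480,300)]))
E
```

```text
t 28.15 tcp [0.6718 0.1838 0.461 ] z [-0.602  -0.164  -0.7814] y [ 0.2652 -0.9642 -0.002 ] grasp [0.5689 0.1558 0.3274] open 0.18717407041446696 F [ 0.6987 -0.7319 -0.6255] q [ 0.1787  0.6505  1.1582 -0.0599  2.0041  1.4742]
pred [322.979   98.8373] end band [318.9107  88.1607] [   0   18   29  157 4243]
pred [392.9899 279.5848] end band [391.7407 280.1481] [ 11  28  12  38 303]
```

View pics/bowl.png

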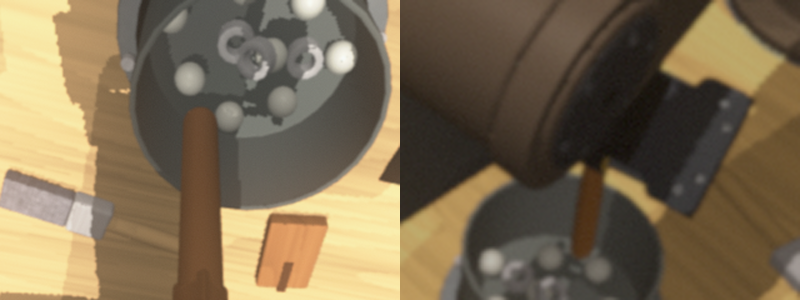

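The wrist crop shows the rod end over the gap in the bowl, with beads and rings below and further inside; the scene crop agrees. I'll lower it.

>>> {"method": "carry_out", "body": {"plan": [{"tx":0,"ty":0,"tz":-0.05,"rx":0,"ry":0,"rz":0,"fingers":5},{"tx":0,"ty":0,"tz":-0.05,"rx":0,"ry":0,"rz":0,"fingers":5},{"tx":0,"ty":0,"tz":-0.05,"rx":0,"ry":0,"rz":0,"fingers":5},{"tx":0,"ty":0,"tz":-0.05,"rx":0,"ry":0,"rz":0,"fingers":5},{"tx":0,"ty":0,"tz":-0.04,"rx":0,"ry":0,"rz":0,"fingers":5},{"tx":0,"ty":0,"tz":-0.02,"rx":0,"ry":0,"rz":0,"fingers":5},{"tx":0,"ty":0,"tz":-0.01,"rx":0,"ry":0,"rz":0,"fingers":5},{"tx":0,"ty":0,"tz":0,"rx":0,"ry":0,"rz":0,"fingers":5}]}}

```text
time: 28.97
ee_pos: [0.6724, 0.1768, 0.3273]
ee_rot: [2.864, 0.378, -1.0]
contact_force: [-0.1, -0.3, -0.3]
opening: 0.184
gripper_force: 60.0
```

```bash
python3 - <<'E'
from h import *
o=st(); W=cap("wrist"); np.savez("w4.npz",**W)
R=Ro.from_rotvec(o["ee_rot"]).as_matrix(); g=o["ee_pos"]+.171*R[:,2]
c=np.array([.538,.113])
print("end est", o["ee_pos"]+[-.1035,-.025,-.280], "rel", (o["ee_pos"]+[-.1035,-.025,-.280])[:2]-c)
# steps for a 24-gon of radius .05
a=np.radians(52.5+15*np.arange(25)); p=.050*np.c_[np.cos(a),np.sin(a)]; print((np.diff(p,axis=0)/.5).round(4).tolist())
E
```

```text
t 28.9667 tcp [0.6724 0.1768 0.3273] z [-0.6015 -0.1603 -0.7826] y [ 0.2592 -0.9658 -0.0015] grasp [0.5695 0.1494 0.1935] open 0.18373930491767973 F [-0.1073 -0.3452 -0.2637] q [ 0.169   0.7544  1.3108 -0.0578  1.746   1.4867]
end est [0.5689 0.1518 0.0473] rel [0.0309 0.0388]
[[-0.0226, 0.0131], [-0.0252, 0.0068], [-0.0261, 0.0], [-0.0252, -0.0068], [-0.0226, -0.0131], [-0.0185, -0.0185], [-0.0131, -0.0226], [-0.0068, -0.0252], [-0.0, -0.0261], [0.0068, -0.0252], [0.0131, -0.0226], [0.0185, -0.0185], [0.0226, -0.0131], [0.0252, -0.0068], [0.0261, -0.0], [0.0252, 0.0068], [0.0226, 0.0131], [0.0185, 0.0185], [0.0131, 0.0226], [0.0068, 0.0252], [0.0, 0.0261], [-0.0068, 0.0252], [-0.0131, 0.0226], [-0.0185, 0.0185]]
```

>>> {"method": "carry_out", "body": {"plan": [{"tx":0,"ty":0,"tz":-0.007,"rx":0,"ry":0,"rz":0,"fingers":5},{"tx":0,"ty":0,"tz":-0.006,"rx":0,"ry":0,"rz":0,"fingers":5},{"tx":0,"ty":0,"tz":0,"rx":0,"ry":0,"rz":0,"fingers":5}]}}

```text
time: 29.27
ee_pos: [0.6721, 0.1777, 0.3216]
ee_rot: [2.864, 0.38, -0.998]
contact_force: [0.2, -0.1, -0.9]
opening: 0.186
gripper_force: 60.0
```

>>> {"method": "carry_out", "body": {"plan": [{"tx":-0.0226,"ty":0.0131,"tz":0,"rx":0,"ry":0,"rz":0,"fingers":5},{"tx":-0.0252,"ty":0.0068,"tz":0,"rx":0,"ry":0,"rz":0,"fingers":5},{"tx":-0.0261,"ty":0,"tz":0,"rx":0,"ry":0,"rz":0,"fingers":5},{"tx":-0.0252,"ty":-0.0068,"tz":0,"rx":0,"ry":0,"rz":0,"fingers":5},{"tx":-0.0226,"ty":-0.0131,"tz":0,"rx":0,"ry":0,"rz":0,"fingers":5},{"tx":-0.0185,"ty":-0.0185,"tz":0,"rx":0,"ry":0,"rz":0,"fingers":5},{"tx":-0.0131,"ty":-0.0226,"tz":0,"rx":0,"ry":0,"rz":0,"fingers":5},{"tx":-0.0068,"ty":-0.0252,"tz":0,"rx":0,"ry":0,"rz":0,"fingers":5}]}}

```text
time: 29.93
ee_pos: [0.5916, 0.1445, 0.3223]
ee_rot: [2.865, 0.381, -0.995]
contact_force: [4.6, 0.2, 0.5]
opening: 0.187
gripper_force: 60.0
```

```bash
python3 - <<'E'
from h import *
o,g,W,S,e=rod(); print("end est rel", (o["ee_pos"]+[-.1035,-.025,-.280])-[.538,.113,0])
E
```

```text
t 29.9333 tcp [0.5916 0.1445 0.3223] z [-0.5987 -0.1608 -0.7847] y [ 0.2611 -0.9653 -0.0014] grasp [0.4893 0.117  0.1881] open 0.18716726972018716 F [4.6212 0.2408 0.5332] q [ 0.1412  0.6436  1.566  -0.075   1.5969  1.4713]
pred [322.7859  99.9094] end band [319.2632  83.1053] [   0   12   29  162 4418]
pred [399.9549 287.8692] end band [397.9167 289.75  ] [ 10  32  14  30 210]
end est rel [-0.0499  0.0065  0.0423]
```

>>> {"method": "carry_out", "body": {"plan": [{"tx":0,"ty":-0.0261,"tz":0,"rx":0,"ry":0,"rz":0,"fingers":5},{"tx":0.0068,"ty":-0.0252,"tz":0,"rx":0,"ry":0,"rz":0,"fingers":5},{"tx":0.0131,"ty":-0.0226,"tz":0,"rx":0,"ry":0,"rz":0,"fingers":5},{"tx":0.0185,"ty":-0.0185,"tz":0,"rx":0,"ry":0,"rz":0,"fingers":5},{"tx":0.0226,"ty":-0.0131,"tz":0,"rx":0,"ry":0,"rz":0,"fingers":5},{"tx":0.0252,"ty":-0.0068,"tz":0,"rx":0,"ry":0,"rz":0,"fingers":5},{"tx":0.0261,"ty":0,"tz":0,"rx":0,"ry":0,"rz":0,"fingers":5},{"tx":0.0252,"ty":0.0068,"tz":0,"rx":0,"ry":0,"rz":0,"fingers":5}]}}

```text
time: 30.7
ee_pos: [0.6623, 0.0902, 0.3211]
ee_rot: [2.864, 0.378, -0.999]
contact_force: [0.2, 0.4, -0.7]
opening: 0.182
gripper_force: 60.0
```

```bash
python3 - <<'E'
from h import *
o,g,W,S,e=rod(); print("end est rel", (o["ee_pos"]+[-.1035,-.025,-.280])-[.538,.113,0])
E
```

```text
t 30.7 tcp [0.6623 0.0902 0.3211] z [-0.6011 -0.1601 -0.783 ] y [ 0.2588 -0.9659 -0.0012] grasp [0.5595 0.0628 0.1872] open 0.1820531628746012 F [ 0.1686  0.3532 -0.7365] q [ 0.0524  0.7227  1.3984 -0.1296  1.6803  1.391 ]
pred [322.7814  99.3236] end band [310.3333  94.4444] [   0   23   29  151 3948]
pred [357.301  288.7068] end band [356.76 290.92] [ 11  35   9  27 200]
end est rel [ 0.0208 -0.0478  0.0411]
```

>>> {"method": "carry_out", "body": {"plan": [{"tx":0.0226,"ty":0.0131,"tz":0,"rx":0,"ry":0,"rz":0,"fingers":5},{"tx":0.0185,"ty":0.0185,"tz":0,"rx":0,"ry":0,"rz":0,"fingers":5},{"tx":0.0131,"ty":0.0226,"tz":0,"rx":0,"ry":0,"rz":0,"fingers":5},{"tx":0.0068,"ty":0.0252,"tz":0,"rx":0,"ry":0,"rz":0,"fingers":5},{"tx":0,"ty":0.0261,"tz":0,"rx":0,"ry":0,"rz":0,"fingers":5},{"tx":-0.0068,"ty":0.0252,"tz":0,"rx":0,"ry":0,"rz":0,"fingers":5},{"tx":-0.0131,"ty":0.0226,"tz":0,"rx":0,"ry":0,"rz":0,"fingers":5},{"tx":-0.0185,"ty":0.0185,"tz":0,"rx":0,"ry":0,"rz":0,"fingers":5}]}}

```text
time: 31.47
ee_pos: [0.6714, 0.1787, 0.3213]
ee_rot: [2.862, 0.38, -0.998]
contact_force: [-2.1, -7.3, 2.1]
opening: 0.184
gripper_force: 60.5
```

```bash
python3 - <<'E'
from h import *
o,g,W,S,e=rod(); print("end est rel", (o["ee_pos"]+[-.1035,-.025,-.280])-[.538,.113,0])
E
```

```text
t 31.4667 tcp [0.6714 0.1787 0.3213] z [-0.6002 -0.1622 -0.7833] y [ 0.2607 -0.9654  0.0001] grasp [0.5688 0.1509 0.1874] open 0.18395182933609974 F [-2.0576 -7.3091  2.1053] q [ 0.1718  0.7595  1.3172 -0.058   1.7335  1.4893]
pred [322.4843  99.414 ] end band [328.76 132.74] [   0   61   28  113 2955]
pred [383.261  319.8624] end band [386.7273 310.5   ] [15 40  7  9 38]
end est rel [0.0299 0.0407 0.0413]
```

```bash
python3 - <<'E'
from h import *
W=cap("wrist"); W4=dict(np.load("w4.npz"))
for nm,c in(("now",W),("w4",W4)):
    m=brown(c)
    for y in range(70,230,12):
        q=np.where(m[y,280:370])[0]+280; print(nm,y,(q.min(),q.max(),len(q)) if len(q) else None, c["color"][y,300:350:7].tolist())
E
```

```text
now 70 None [[66, 66, 63], [70, 70, 66], [68, 69, 65], [69, 69, 66], [68, 69, 66], [70, 71, 67], [69, 70, 66], [69, 69, 66]]
now 82 None [[67, 68, 64], [66, 67, 63], [69, 70, 66], [69, 70, 65], [69, 70, 66], [68, 69, 66], [70, 70, 65], [70, 71, 68]]
now 94 None [[69, 70, 65], [67, 68, 63], [67, 70, 66], [69, 69, 65], [69, 71, 66], [69, 70, 66], [69, 70, 65], [70, 72, 69]]
now 106 None [[65, 67, 62], [66, 65, 62], [70, 70, 67], [70, 69, 66], [70, 71, 67], [71, 72, 67], [71, 72, 68], [71, 71, 69]]
now 118 None [[68, 69, 65], [67, 68, 64], [70, 69, 65], [69, 69, 66], [70, 73, 68], [71, 72, 68], [73, 74, 71], [70, 70, 66]]
now 130 (np.int64(324), np.int64(336), 13) [[70, 70, 66], [87, 88, 83], [86, 86, 80], [75, 64, 53], [95, 68, 46], [84, 61, 42], [120, 117, 113], [115, 112, 108]]
now 142 (np.int64(311), np.int64(337), 27) [[112, 109, 106], [121, 117, 112], [92, 66, 45], [101, 71, 49], [98, 70, 48], [86, 61, 44], [69, 69, 63], [70, 71, 66]]
now 154 (np.int64(309), np.int64(336), 28) [[69, 68, 63], [68, 66, 61], [94, 66, 44], [102, 71, 49], [101, 73, 52], [87, 63, 43], [117, 114, 112], [
[... 2343 characters left out ...]
, 49], [96, 71, 49], [80, 59, 42], [70, 70, 66], [71, 71, 65]]
w4 190 (np.int64(304), np.int64(335), 32) [[69, 70, 65], [92, 65, 44], [102, 73, 48], [103, 72, 49], [98, 70, 49], [83, 61, 44], [152, 149, 138], [141, 138, 127]]
w4 202 (np.int64(303), np.int64(335), 33) [[70, 70, 65], [90, 64, 43], [103, 71, 48], [103, 72, 49], [97, 69, 48], [85, 62, 44], [141, 139, 128], [128, 126, 115]]
w4 214 (np.int64(303), np.int64(336), 34) [[69, 67, 63], [93, 65, 43], [101, 70, 47], [101, 71, 48], [97, 69, 48], [85, 62, 44], [73, 74, 69], [93, 92, 87]]
w4 226 (np.int64(302), np.int64(337), 36) [[70, 63, 56], [93, 66, 44], [92, 65, 44], [87, 61, 41], [86, 61, 42], [86, 62, 42], [74, 75, 69], [75, 75, 70]]
```

It's the same picture as before the turn: the near rim hides the end there, and the rod has shifted only 2–3 px. Turn 2 next.

>>> {"method": "carry_out", "body": {"plan": [{"tx":-0.0226,"ty":0.0131,"tz":0,"rx":0,"ry":0,"rz":0,"fingers":5},{"tx":-0.0252,"ty":0.0068,"tz":0,"rx":0,"ry":0,"rz":0,"fingers":5},{"tx":-0.0261,"ty":0,"tz":0,"rx":0,"ry":0,"rz":0,"fingers":5},{"tx":-0.0252,"ty":-0.0068,"tz":0,"rx":0,"ry":0,"rz":0,"fingers":5},{"tx":-0.0226,"ty":-0.0131,"tz":0,"rx":0,"ry":0,"rz":0,"fingers":5},{"tx":-0.0185,"ty":-0.0185,"tz":0,"rx":0,"ry":0,"rz":0,"fingers":5},{"tx":-0.0131,"ty":-0.0226,"tz":0,"rx":0,"ry":0,"rz":0,"fingers":5},{"tx":-0.0068,"ty":-0.0252,"tz":0,"rx":0,"ry":0,"rz":0,"fingers":5}]}}

```text
time: 32.28
ee_pos: [0.5912, 0.1452, 0.3223]
ee_rot: [2.867, 0.382, -0.992]
contact_force: [4.4, 2.2, 2.2]
opening: 0.181
gripper_force: 60.0
```

```bash
python3 - <<'E'
from h import *
o,g,W,S,e=rod()
E
```

```text
t 32.2833 tcp [0.5912 0.1452 0.3223] z [-0.5968 -0.1597 -0.7863] y [ 0.2612 -0.9653 -0.0022] grasp [0.4891 0.1179 0.1879] open 0.18100111678204683 F [4.3951 2.2357 2.1632] q [ 0.1422  0.6428  1.5671 -0.0735  1.5941  1.4716]
pred [322.9919 100.4725] end band [317.7736  86.1509] [   0   14   29  159 4183]
pred [400.2874 288.1603] end band [399.4167 290.0417] [ 10  33  13  29 214]
```

>>> {"method": "carry_out", "body": {"plan": [{"tx":0,"ty":-0.0261,"tz":0,"rx":0,"ry":0,"rz":0,"fingers":5},{"tx":0.0068,"ty":-0.0252,"tz":0,"rx":0,"ry":0,"rz":0,"fingers":5},{"tx":0.0131,"ty":-0.0226,"tz":0,"rx":0,"ry":0,"rz":0,"fingers":5},{"tx":0.0185,"ty":-0.0185,"tz":0,"rx":0,"ry":0,"rz":0,"fingers":5},{"tx":0.0226,"ty":-0.0131,"tz":0,"rx":0,"ry":0,"rz":0,"fingers":5},{"tx":0.0252,"ty":-0.0068,"tz":0,"rx":0,"ry":0,"rz":0,"fingers":5},{"tx":0.0261,"ty":0,"tz":0,"rx":0,"ry":0,"rz":0,"fingers":5},{"tx":0.0252,"ty":0.0068,"tz":0,"rx":0,"ry":0,"rz":0,"fingers":5}]}}

```text
time: 33.05
ee_pos: [0.6619, 0.0913, 0.321]
ee_rot: [2.866, 0.379, -1.002]
contact_force: [0.5, 0.3, 0.5]
opening: 0.175
gripper_force: 59.3
```

>>> {"method": "carry_out", "body": {"plan": [{"tx":0.0226,"ty":0.0131,"tz":0,"rx":0,"ry":0,"rz":0,"fingers":5},{"tx":0.0185,"ty":0.0185,"tz":0,"rx":0,"ry":0,"rz":0,"fingers":5},{"tx":0.0131,"ty":0.0226,"tz":0,"rx":0,"ry":0,"rz":0,"fingers":5},{"tx":0.0068,"ty":0.0252,"tz":0,"rx":0,"ry":0,"rz":0,"fingers":5},{"tx":0,"ty":0.0261,"tz":0,"rx":0,"ry":0,"rz":0,"fingers":5},{"tx":-0.0068,"ty":0.0252,"tz":0,"rx":0,"ry":0,"rz":0,"fingers":5},{"tx":-0.0131,"ty":0.0226,"tz":0,"rx":0,"ry":0,"rz":0,"fingers":5},{"tx":-0.0185,"ty":0.0185,"tz":0,"rx":0,"ry":0,"rz":0,"fingers":5}]}}

```text
time: 33.72
ee_pos: [0.6715, 0.1785, 0.3213]
ee_rot: [2.861, 0.379, -0.998]
contact_force: [-3.1, -9.2, 2.5]
opening: 0.18
gripper_force: 60.8
```

```bash
python3 - <<'E'
from h import *
o,g,W,S,e=rod()
h=cv2.cvtColor(W["color"],cv2.COLOR_RGB2HSV)
E
```

```text
t 33.7167 tcp [0.6715 0.1785 0.3213] z [-0.6003 -0.1633 -0.7829] y [ 0.261  -0.9653  0.0012] grasp [0.5689 0.1506 0.1874] open 0.17986531902952776 F [-3.1095 -9.2134  2.4592] q [ 0.1717  0.7597  1.3169 -0.0591  1.734   1.4896]
pred [322.1922  99.3157] end band [328.1579 132.5088] [   0   61   28  113 2996]
pred [383.1149 319.7595] end band [387.04 310.4 ] [14 39  9 10 40]
```

>>> {"method": "carry_out", "body": {"plan": [{"tx":-0.0226,"ty":0.0131,"tz":0,"rx":0,"ry":0,"rz":0,"fingers":5},{"tx":-0.0252,"ty":0.0068,"tz":0,"rx":0,"ry":0,"rz":0,"fingers":5},{"tx":-0.0261,"ty":0,"tz":0,"rx":0,"ry":0,"rz":0,"fingers":5},{"tx":-0.0252,"ty":-0.0068,"tz":0,"rx":0,"ry":0,"rz":0,"fingers":5},{"tx":-0.0226,"ty":-0.0131,"tz":0,"rx":0,"ry":0,"rz":0,"fingers":5},{"tx":-0.0185,"ty":-0.0185,"tz":0,"rx":0,"ry":0,"rz":0,"fingers":5},{"tx":-0.0131,"ty":-0.0226,"tz":0,"rx":0,"ry":0,"rz":0,"fingers":5},{"tx":-0.0068,"ty":-0.0252,"tz":0,"rx":0,"ry":0,"rz":0,"fingers":5}]}}

```text
time: 34.48
ee_pos: [0.591, 0.1449, 0.3222]
ee_rot: [2.865, 0.382, -0.995]
contact_force: [0.6, 0.5, -0.2]
opening: 0.142
gripper_force: 60.0
```

>>> {"method": "carry_out", "body": {"plan": [{"tx":0,"ty":-0.0261,"tz":0,"rx":0,"ry":0,"rz":0,"fingers":5},{"tx":0.0068,"ty":-0.0252,"tz":0,"rx":0,"ry":0,"rz":0,"fingers":5},{"tx":0.0131,"ty":-0.0226,"tz":0,"rx":0,"ry":0,"rz":0,"fingers":5},{"tx":0.0185,"ty":-0.0185,"tz":0,"rx":0,"ry":0,"rz":0,"fingers":5},{"tx":0.0226,"ty":-0.0131,"tz":0,"rx":0,"ry":0,"rz":0,"fingers":5},{"tx":0.0252,"ty":-0.0068,"tz":0,"rx":0,"ry":0,"rz":0,"fingers":5},{"tx":0.0261,"ty":0,"tz":0,"rx":0,"ry":0,"rz":0,"fingers":5},{"tx":0.0252,"ty":0.0068,"tz":0,"rx":0,"ry":0,"rz":0,"fingers":5}]}}

```text
time: 35.15
ee_pos: [0.6617, 0.0911, 0.3208]
ee_rot: [2.865, 0.379, -1.006]
contact_force: [-7.3, 5.5, 0.7]
opening: 0.147
gripper_force: 60.0
```

>>> {"method": "carry_out", "body": {"plan": [{"tx":0.0226,"ty":0.0131,"tz":0,"rx":0,"ry":0,"rz":0,"fingers":5},{"tx":0.0185,"ty":0.0185,"tz":0,"rx":0,"ry":0,"rz":0,"fingers":5},{"tx":0.0131,"ty":0.0226,"tz":0,"rx":0,"ry":0,"rz":0,"fingers":5},{"tx":0.0068,"ty":0.0252,"tz":0,"rx":0,"ry":0,"rz":0,"fingers":5},{"tx":0,"ty":0.0261,"tz":0,"rx":0,"ry":0,"rz":0,"fingers":5},{"tx":-0.0068,"ty":0.0252,"tz":0,"rx":0,"ry":0,"rz":0,"fingers":5},{"tx":-0.0131,"ty":0.0226,"tz":0,"rx":0,"ry":0,"rz":0,"fingers":5},{"tx":-0.0185,"ty":0.0185,"tz":0,"rx":0,"ry":0,"rz":0,"fingers":5}]}}

```text
time: 35.82
ee_pos: [0.6714, 0.1791, 0.3213]
ee_rot: [2.864, 0.381, -0.998]
contact_force: [0.0, 0.4, -0.8]
opening: 0.142
gripper_force: 60.0
```

>>> {"method": "carry_out", "body": {"plan": [{"tx":-0.0226,"ty":0.0131,"tz":0,"rx":0,"ry":0,"rz":0,"fingers":5},{"tx":-0.0252,"ty":0.0068,"tz":0,"rx":0,"ry":0,"rz":0,"fingers":5},{"tx":-0.0261,"ty":0,"tz":0,"rx":0,"ry":0,"rz":0,"fingers":5},{"tx":-0.0252,"ty":-0.0068,"tz":0,"rx":0,"ry":0,"rz":0,"fingers":5},{"tx":-0.0226,"ty":-0.0131,"tz":0,"rx":0,"ry":0,"rz":0,"fingers":5},{"tx":-0.0185,"ty":-0.0185,"tz":0,"rx":0,"ry":0,"rz":0,"fingers":5},{"tx":-0.0131,"ty":-0.0226,"tz":0,"rx":0,"ry":0,"rz":0,"fingers":5},{"tx":-0.0068,"ty":-0.0252,"tz":0,"rx":0,"ry":0,"rz":0,"fingers":5}]}}

```text
time: 36.48
ee_pos: [0.5905, 0.1449, 0.322]
ee_rot: [2.864, 0.382, -0.998]
contact_force: [0.0, -0.1, -0.7]
opening: 0.143
gripper_force: 60.0
```

>>> {"method": "carry_out", "body": {"plan": [{"tx":0,"ty":-0.0261,"tz":0,"rx":0,"ry":0,"rz":0,"fingers":5},{"tx":0.0068,"ty":-0.0252,"tz":0,"rx":0,"ry":0,"rz":0,"fingers":5},{"tx":0.0131,"ty":-0.0226,"tz":0,"rx":0,"ry":0,"rz":0,"fingers":5},{"tx":0.0185,"ty":-0.0185,"tz":0,"rx":0,"ry":0,"rz":0,"fingers":5},{"tx":0.0226,"ty":-0.0131,"tz":0,"rx":0,"ry":0,"rz":0,"fingers":5},{"tx":0.0252,"ty":-0.0068,"tz":0,"rx":0,"ry":0,"rz":0,"fingers":5},{"tx":0.0261,"ty":0,"tz":0,"rx":0,"ry":0,"rz":0,"fingers":5},{"tx":0.0252,"ty":0.0068,"tz":0,"rx":0,"ry":0,"rz":0,"fingers":5}]}}

```text
time: 37.15
ee_pos: [0.6624, 0.0904, 0.3211]
ee_rot: [2.865, 0.378, -0.999]
contact_force: [-5.9, 3.8, 1.4]
opening: 0.144
gripper_force: 60.0
```

```bash
python3 - <<'E'
from h import *
o,g,W,S,e=rod(); print("end est rel", (o["ee_pos"]+[-.1035,-.025,-.280])-[.538,.113,0])
E
```

```text
t 37.15 tcp [0.6624 0.0904 0.3211] z [-0.6011 -0.1594 -0.7831] y [ 0.2587 -0.966  -0.0019] grasp [0.5596 0.0632 0.1872] open 0.14414180639857196 F [-5.903   3.803   1.3999] q [ 0.0526  0.7228  1.3981 -0.1287  1.6805  1.3909]
pred [322.9532  99.3708] end band [317.4898 113.2449] [   0   42   29  132 3472]
pred [357.3832 288.8358] end band [361.087  285.6522] [ 14  35   9  22 149]
end est rel [ 0.0209 -0.0476  0.0411]
```

The opening dropped to 13.6 mm, so the handle squared up in the grip in turn 3 and the rod may have pivoted. I'll lift out of the bowl and measure the rod again.

>>> {"method": "carry_out", "body": {"plan": [{"tx":0,"ty":0.02,"tz":0.03,"rx":0,"ry":0,"rz":0,"fingers":5},{"tx":0,"ty":0,"tz":0.06,"rx":0,"ry":0,"rz":0,"fingers":5},{"tx":0,"ty":0,"tz":0.06,"rx":0,"ry":0,"rz":0,"fingers":5},{"tx":0,"ty":0,"tz":0.06,"rx":0,"ry":0,"rz":0,"fingers":5},{"tx":0,"ty":0,"tz":0.06,"rx":0,"ry":0,"rz":0,"fingers":5},{"tx":0,"ty":0,"tz":0.02,"rx":0,"ry":0,"rz":0,"fingers":5},{"tx":0,"ty":0,"tz":0,"rx":0,"ry":0,"rz":0,"fingers":5},{"tx":0,"ty":0,"tz":0,"rx":0,"ry":0,"rz":0,"fingers":5}]}}

```text
time: 37.92
ee_pos: [0.6608, 0.1016, 0.4656]
ee_rot: [2.864, 0.38, -0.998]
contact_force: [0.3, -0.1, -1.5]
opening: 0.146
gripper_force: 60.0
```

```bash
python3 - <<'E'
from h import *
o,g,W,S,e=rod(); np.savez("w5.npz",**W); np.savez("s5.npz",**S)
P=tri(W,e[0],S,e[1]); d=g-P; L=np.linalg.norm(d); print(P,d/L,L)
for c,ys in((W,range(60,240,10)),(S,range(220,300,5))):
    m=brown(c); x=int(proj(c,g-.1*np.array([0,0,1.]))[0])
    print([(y,int(q.min()),int(q.max())) for y in ys for q in [np.where(m[y,x-25:x+25])[0]+x-25] if len(q)])
T=cap("top"); np.savez("t5.npz",**T)
E
```

```text
t 37.9167 tcp [0.6608 0.1016 0.4656] z [-0.6004 -0.1605 -0.7834] y [ 0.2601 -0.9656 -0.0015] grasp [0.5581 0.0741 0.3316] open 0.14582711745672364 F [ 0.3263 -0.127  -1.4933] q [ 0.0684  0.6003  1.2408 -0.129   1.9592  1.3675]
pred [322.8651  99.4763] end band [319.3273 112.2182] [   0   41   29  133 3595]
pred [366.3528 246.939 ] end band [370.5926 242.9259] [ 15  25   9  38 249]
[0.549  0.074  0.1962] [0.0666 0.0008 0.9978] 0.13570887280596056
[(110, 318, 322), (120, 309, 332), (130, 308, 333), (140, 298, 333), (150, 297, 334), (160, 306, 334), (170, 305, 334), (180, 297, 335), (190, 304, 335), (200, 303, 338), (210, 303, 337), (220, 303, 336), (230, 303, 336)]
[(220, 369, 375), (225, 369, 374), (230, 348, 374), (235, 354, 391), (240, 360, 374), (245, 355, 371), (250, 347, 370), (270, 346, 346), (275, 345, 345), (280, 344, 344)]
```

>>> {"method": "carry_out", "body": {"plan": [{"tx":0,"ty":0,"tz":0,"rx":0.0055,"ry":-0.0204,"rz":0,"fingers":5},{"tx":0,"ty":0,"tz":0,"rx":0,"ry":0,"rz":0,"fingers":5},{"tx":0,"ty":0,"tz":0,"rx":0,"ry":0,"rz":0,"fingers":5}]}}

```text
time: 38.32
ee_pos: [0.6609, 0.1018, 0.4656]
ee_rot: [2.902, 0.385, -0.909]
contact_force: [0.6, -0.7, -0.2]
opening: 0.144
gripper_force: 60.0
```

```bash
python3 - <<'E'
from h import *
o,g,W,S,e=rod(); P=tri(W,e[0],S,e[1]); d=g-P; L=np.linalg.norm(d); print(P,d/L,L)
T=cap("top"); c0=np.array([.538,.113])
for nm,c,z in(("W",W,.046),("S",S,.05),("T",T,.05)):
    h=cv2.cvtColor(c["color"],cv2.COLOR_RGB2HSV); m=((h[...,2]>128)&(h[...,1]<40)).astype(np.uint8)
    n,l,s,ce=cv2.connectedComponentsWithStats(m)
    for i in range(1,n):
        if s[i,4]<12: continue
        q=onz(c,*ce[i],z)[:2]-c0
        if np.hypot(*q)<.085: print(nm,ce[i].round(1),s[i,4],(1000*q).round(),"r",round(1000*np.hypot(*q)),"deg",round(np.degrees(np.arctan2(q[1],q[0]))))
E
```

```text
t 38.3167 tcp [0.6609 0.1018 0.4656] z [-0.5511 -0.1469 -0.8214] y [ 0.2603 -0.9655 -0.0019] grasp [0.5667 0.0767 0.3251] open 0.1443239803032469 F [ 0.5947 -0.6917 -0.2345] q [ 0.0676  0.5918  1.2485 -0.1158  1.8974  1.371 ]
pred [322.8547 112.6484] end band [319.4444 112.1667] [   0   28   29  138 3724]
pred [363.5432 252.3016] end band [364.8966 252.3103] [  6  23  17  43 344]
[0.5659 0.0788 0.1876] [ 0.0054 -0.0151  0.9999] 0.1374775582422675
W [200.3  23.7] 920 [-2. 60.] r 60 deg 92
W [326.    2.8] 87 [ 40. -36.] r 54 deg -42
W [340.7  21.5] 299 [ 30. -51.] r 59 deg -60
W [282.6  29.7] 387 [11. -7.] r 13 deg -32
W [255.9  41.9] 539 [-5. 13.] r 14 deg 110
W [295.9  56.8] 388 [ -9. -22.] r 24 deg -111
```

```bash
python3 - <<'E'
from h import *
c0=np.array([.538,.113])
for nm,z,th in(("W",.046,88),("S",.048,85),("T",.048,85)):
    c=cap({"W":"wrist","S":"scene","T":"top"}[nm])
    h=cv2.cvtColor(c["color"],cv2.COLOR_RGB2HSV); m=((h[...,2]>th)&(h[...,1]<50)).astype(np.uint8)
    n,l,s,ce=cv2.connectedComponentsWithStats(m)
    for i in range(1,n):
        if s[i,4]<10: continue
        q=onz(c,*ce[i],z)[:2]-c0
        if np.hypot(*q)<.075: print(nm,ce[i].round(1),s[i],(1000*q).round(),"r",round(1000*np.hypot(*q)),"deg",round(np.degrees(np.arctan2(q[1],q[0]))))
E
```

```text
W [268.2  37.7] [  187     0   168    94 10281] [2. 4.] r 4 deg 68
W [255.8 112.8] [241 109  29   9  68] [-72.   3.] r 72 deg 177
S [407.3 305. ] [386 281  39  34 116] [-32.  43.] r 53 deg 127
S [380.8 297.8] [371 285  23  26 337] [-2. -4.] r 4 deg -115
S [353.9 291.7] [349 286  10  15  92] [ 31. -50.] r 59 deg -58
S [377.9 330. ] [336 297  90  50 979] [54. 47.] r 72 deg 41
T [266.2 216.3] [265 213   4   7  21] [ 49. -39.] r 62 deg -39
T [270.6 223.3] [267 220   8   7  41] [ 30. -51.] r 59 deg -60
```

>>> {"method": "carry_out", "body": {"plan": [{"tx":-0.0323,"ty":-0.0158,"tz":0,"rx":0,"ry":0,"rz":0,"fingers":5},{"tx":-0.0323,"ty":-0.0158,"tz":0,"rx":0,"ry":0,"rz":0,"fingers":5},{"tx":0,"ty":0,"tz":-0.06,"rx":0,"ry":0,"rz":0,"fingers":5},{"tx":0,"ty":0,"tz":-0.06,"rx":0,"ry":0,"rz":0,"fingers":5},{"tx":0,"ty":0,"tz":-0.06,"rx":0,"ry":0,"rz":0,"fingers":5},{"tx":0,"ty":0,"tz":-0.05,"rx":0,"ry":0,"rz":0,"fingers":5},{"tx":0,"ty":0,"tz":-0.02,"rx":0,"ry":0,"rz":0,"fingers":5},{"tx":0,"ty":0,"tz":0,"rx":0,"ry":0,"rz":0,"fingers":5}]}}

```text
time: 39.28
ee_pos: [0.6285, 0.086, 0.3394]
ee_rot: [2.901, 0.385, -0.911]
contact_force: [0.2, -0.1, 0.3]
opening: 0.141
gripper_force: 60.0
```

```bash
python3 - <<'E'
from h import *
o=st(); print("end rel",o["ee_pos"]+[-.0946,-.023,-.2815]-np.array([.538,.113,0]))
a=np.radians(-95+15*np.arange(25)); p=.050*np.c_[np.cos(a),np.sin(a)]; print((np.diff(p,axis=0)/.5).round(4).tolist())
E
```

```text
t 39.2833 tcp [0.6285 0.086  0.3394] z [-0.5521 -0.1467 -0.8208] y [ 0.2602 -0.9655 -0.0024] grasp [0.5341 0.0609 0.1991] open 0.14122201664054737 F [ 0.2344 -0.0671  0.2641] q [ 0.0475  0.6488  1.491  -0.1207  1.599   1.3881]
end rel [-0.0041 -0.05    0.0579]
[[0.0261, 0.0011], [0.0249, 0.0078], [0.022, 0.014], [0.0176, 0.0192], [0.0121, 0.0232], [0.0057, 0.0255], [-0.0011, 0.0261], [-0.0078, 0.0249], [-0.014, 0.022], [-0.0192, 0.0176], [-0.0232, 0.0121], [-0.0255, 0.0057], [-0.0261, -0.0011], [-0.0249, -0.0078], [-0.022, -0.014], [-0.0176, -0.0192], [-0.0121, -0.0232], [-0.0057, -0.0255], [0.0011, -0.0261], [0.0078, -0.0249], [0.014, -0.022], [0.0192, -0.0176], [0.0232, -0.0121], [0.0255, -0.0057]]
```

>>> {"method": "carry_out", "body": {"plan": [{"tx":0,"ty":0,"tz":-0.016,"rx":0,"ry":0,"rz":0,"fingers":5},{"tx":0,"ty":0,"tz":-0.012,"rx":0,"ry":0,"rz":0,"fingers":5},{"tx":0,"ty":0,"tz":-0.008,"rx":0,"ry":0,"rz":0,"fingers":5},{"tx":0,"ty":0,"tz":0,"rx":0,"ry":0,"rz":0,"fingers":5}]}}

```text
time: 39.62
ee_pos: [0.6285, 0.0861, 0.3233]
ee_rot: [2.903, 0.385, -0.905]
contact_force: [0.1, 0.8, -0.4]
opening: 0.144
gripper_force: 60.0
```

>>> {"method": "carry_out", "body": {"plan": [{"tx":0.0261,"ty":0.0011,"tz":0,"rx":0,"ry":0,"rz":0,"fingers":5},{"tx":0.0249,"ty":0.0078,"tz":0,"rx":0,"ry":0,"rz":0,"fingers":5},{"tx":0.022,"ty":0.014,"tz":0,"rx":0,"ry":0,"rz":0,"fingers":5},{"tx":0.0176,"ty":0.0192,"tz":0,"rx":0,"ry":0,"rz":0,"fingers":5},{"tx":0.0121,"ty":0.0232,"tz":0,"rx":0,"ry":0,"rz":0,"fingers":5},{"tx":0.0057,"ty":0.0255,"tz":0,"rx":0,"ry":0,"rz":0,"fingers":5},{"tx":-0.0011,"ty":0.0261,"tz":0,"rx":0,"ry":0,"rz":0,"fingers":5},{"tx":-0.0078,"ty":0.0249,"tz":0,"rx":0,"ry":0,"rz":0,"fingers":5}]}}

```text
time: 40.28
ee_pos: [0.6783, 0.1579, 0.3237]
ee_rot: [2.903, 0.385, -0.904]
contact_force: [-3.9, -2.9, 0.1]
opening: 0.143
gripper_force: 60.0
```

>>> {"method": "carry_out", "body": {"plan": [{"tx":-0.014,"ty":0.022,"tz":0,"rx":0,"ry":0,"rz":0,"fingers":5},{"tx":-0.0192,"ty":0.0176,"tz":0,"rx":0,"ry":0,"rz":0,"fingers":5},{"tx":-0.0232,"ty":0.0121,"tz":0,"rx":0,"ry":0,"rz":0,"fingers":5},{"tx":-0.0255,"ty":0.0057,"tz":0,"rx":0,"ry":0,"rz":0,"fingers":5},{"tx":-0.0261,"ty":-0.0011,"tz":0,"rx":0,"ry":0,"rz":0,"fingers":5},{"tx":-0.0249,"ty":-0.0078,"tz":0,"rx":0,"ry":0,"rz":0,"fingers":5},{"tx":-0.022,"ty":-0.014,"tz":0,"rx":0,"ry":0,"rz":0,"fingers":5},{"tx":-0.0176,"ty":-0.0192,"tz":0,"rx":0,"ry":0,"rz":0,"fingers":5}]}}

```text
time: 40.95
ee_pos: [0.5912, 0.1647, 0.3247]
ee_rot: [2.903, 0.386, -0.896]
contact_force: [2.6, -2.7, -0.7]
opening: 0.146
gripper_force: 60.0
```

>>> {"method": "carry_out", "body": {"plan": [{"tx":-0.0121,"ty":-0.0232,"tz":0,"rx":0,"ry":0,"rz":0,"fingers":5},{"tx":-0.0057,"ty":-0.0255,"tz":0,"rx":0,"ry":0,"rz":0,"fingers":5},{"tx":0.0011,"ty":-0.0261,"tz":0,"rx":0,"ry":0,"rz":0,"fingers":5},{"tx":0.0078,"ty":-0.0249,"tz":0,"rx":0,"ry":0,"rz":0,"fingers":5},{"tx":0.014,"ty":-0.022,"tz":0,"rx":0,"ry":0,"rz":0,"fingers":5},{"tx":0.0192,"ty":-0.0176,"tz":0,"rx":0,"ry":0,"rz":0,"fingers":5},{"tx":0.0232,"ty":-0.0121,"tz":0,"rx":0,"ry":0,"rz":0,"fingers":5},{"tx":0.0255,"ty":-0.0057,"tz":0,"rx":0,"ry":0,"rz":0,"fingers":5}]}}

```text
time: 41.62
ee_pos: [0.63, 0.0846, 0.3233]
ee_rot: [2.903, 0.383, -0.905]
contact_force: [0.2, -0.3, 0.5]
opening: 0.142
gripper_force: 60.0
```

```bash
python3 - <<'E'
from h import *
o,g,W,S,e=rod(); print("end rel",o["ee_pos"]+[-.0946,-.023,-.2815]-np.array([.538,.113,0]))
E
```

```text
t 41.6167 tcp [0.63   0.0846 0.3233] z [-0.5489 -0.1459 -0.823 ] y [ 0.2591 -0.9658 -0.0016] grasp [0.5361 0.0596 0.1826] open 0.14216538574198526 F [ 0.1686 -0.2535  0.5341] q [ 0.0452  0.6673  1.5016 -0.1213  1.566   1.3911]
pred [322.7787 113.2037] end band [319.7059  93.3922] [   0    8   29  157 4296]
pred [364.529  283.2735] end band [361.75   286.6667] [  9  30  11  33 246]
end rel [-0.0026 -0.0514  0.0418]
```

>>> {"method": "carry_out", "body": {"plan": [{"tx":0.0261,"ty":0.0011,"tz":0,"rx":0,"ry":0,"rz":0,"fingers":5},{"tx":0.0249,"ty":0.0078,"tz":0,"rx":0,"ry":0,"rz":0,"fingers":5},{"tx":0.022,"ty":0.014,"tz":0,"rx":0,"ry":0,"rz":0,"fingers":5},{"tx":0.0176,"ty":0.0192,"tz":0,"rx":0,"ry":0,"rz":0,"fingers":5},{"tx":0.0121,"ty":0.0232,"tz":0,"rx":0,"ry":0,"rz":0,"fingers":5},{"tx":0.0057,"ty":0.0255,"tz":0,"rx":0,"ry":0,"rz":0,"fingers":5},{"tx":-0.0011,"ty":0.0261,"tz":0,"rx":0,"ry":0,"rz":0,"fingers":5},{"tx":-0.0078,"ty":0.0249,"tz":0,"rx":0,"ry":0,"rz":0,"fingers":5}]}}

```text
time: 42.38
ee_pos: [0.6782, 0.1584, 0.3232]
ee_rot: [2.903, 0.385, -0.905]
contact_force: [-1.4, -0.1, -0.6]
opening: 0.146
gripper_force: 60.0
```

>>> {"method": "carry_out", "body": {"plan": [{"tx":-0.014,"ty":0.022,"tz":0,"rx":0,"ry":0,"rz":0,"fingers":5},{"tx":-0.0192,"ty":0.0176,"tz":0,"rx":0,"ry":0,"rz":0,"fingers":5},{"tx":-0.0232,"ty":0.0121,"tz":0,"rx":0,"ry":0,"rz":0,"fingers":5},{"tx":-0.0255,"ty":0.0057,"tz":0,"rx":0,"ry":0,"rz":0,"fingers":5},{"tx":-0.0261,"ty":-0.0011,"tz":0,"rx":0,"ry":0,"rz":0,"fingers":5},{"tx":-0.0249,"ty":-0.0078,"tz":0,"rx":0,"ry":0,"rz":0,"fingers":5},{"tx":-0.022,"ty":-0.014,"tz":0,"rx":0,"ry":0,"rz":0,"fingers":5},{"tx":-0.0176,"ty":-0.0192,"tz":0,"rx":0,"ry":0,"rz":0,"fingers":5}]}}

```text
time: 43.05
ee_pos: [0.5908, 0.1649, 0.3244]
ee_rot: [2.903, 0.386, -0.899]
contact_force: [1.8, -2.9, 0.3]
opening: 0.142
gripper_force: 60.0
```

>>> {"method": "carry_out", "body": {"plan": [{"tx":-0.0121,"ty":-0.0232,"tz":0,"rx":0,"ry":0,"rz":0,"fingers":5},{"tx":-0.0057,"ty":-0.0255,"tz":0,"rx":0,"ry":0,"rz":0,"fingers":5},{"tx":0.0011,"ty":-0.0261,"tz":0,"rx":0,"ry":0,"rz":0,"fingers":5},{"tx":0.0078,"ty":-0.0249,"tz":0,"rx":0,"ry":0,"rz":0,"fingers":5},{"tx":0.014,"ty":-0.022,"tz":0,"rx":0,"ry":0,"rz":0,"fingers":5},{"tx":0.0192,"ty":-0.0176,"tz":0,"rx":0,"ry":0,"rz":0,"fingers":5},{"tx":0.0232,"ty":-0.0121,"tz":0,"rx":0,"ry":0,"rz":0,"fingers":5},{"tx":0.0255,"ty":-0.0057,"tz":0,"rx":0,"ry":0,"rz":0,"fingers":5}]}}

```text
time: 43.72
ee_pos: [0.63, 0.0849, 0.3234]
ee_rot: [2.905, 0.384, -0.905]
contact_force: [-5.9, 3.5, 0.7]
opening: 0.142
gripper_force: 60.0
```

>>> {"method": "carry_out", "body": {"plan": [{"tx":0.0261,"ty":0.0011,"tz":0,"rx":0,"ry":0,"rz":0,"fingers":5},{"tx":0.0249,"ty":0.0078,"tz":0,"rx":0,"ry":0,"rz":0,"fingers":5},{"tx":0.022,"ty":0.014,"tz":0,"rx":0,"ry":0,"rz":0,"fingers":5},{"tx":0.0176,"ty":0.0192,"tz":0,"rx":0,"ry":0,"rz":0,"fingers":5},{"tx":0.0121,"ty":0.0232,"tz":0,"rx":0,"ry":0,"rz":0,"fingers":5},{"tx":0.0057,"ty":0.0255,"tz":0,"rx":0,"ry":0,"rz":0,"fingers":5},{"tx":-0.0011,"ty":0.0261,"tz":0,"rx":0,"ry":0,"rz":0,"fingers":5},{"tx":-0.0078,"ty":0.0249,"tz":0,"rx":0,"ry":0,"rz":0,"fingers":5}]}}

```text
time: 44.38
ee_pos: [0.6788, 0.1577, 0.3231]
ee_rot: [2.903, 0.385, -0.904]
contact_force: [0.1, 0.2, 0.6]
opening: 0.142
gripper_force: 60.0
```

>>> {"method": "carry_out", "body": {"plan": [{"tx":-0.02,"ty":-0.005,"tz":0.02,"rx":0,"ry":0,"rz":0,"fingers":5},{"tx":0,"ty":0,"tz":0.06,"rx":0,"ry":0,"rz":0,"fingers":5},{"tx":0,"ty":0,"tz":0.06,"rx":0,"ry":0,"rz":0,"fingers":5},{"tx":0,"ty":0,"tz":0.06,"rx":0,"ry":0,"rz":0,"fingers":5},{"tx":0,"ty":0,"tz":0.06,"rx":0,"ry":0,"rz":0,"fingers":5},{"tx":0,"ty":0,"tz":0.03,"rx":0,"ry":0,"rz":0,"fingers":5},{"tx":0,"ty":0,"tz":0,"rx":0,"ry":0,"rz":0,"fingers":5},{"tx":0,"ty":0,"tz":0,"rx":0,"ry":0,"rz":0,"fingers":5}]}}

```text
time: 45.05
ee_pos: [0.6676, 0.1544, 0.4693]
ee_rot: [2.904, 0.385, -0.902]
contact_force: [-0.5, -0.2, -1.3]
opening: 0.142
gripper_force: 60.0
```

```bash
python3 - <<'E'
from h import *
o,g,W,S,e=rod(); P=tri(W,e[0],S,e[1]); d=g-P; L=np.linalg.norm(d); print(P,d/L,L)
E
```

```text
t 45.05 tcp [0.6676 0.1544 0.4693] z [-0.5474 -0.1465 -0.8239] y [ 0.2603 -0.9655 -0.0012] grasp [0.574  0.1293 0.3284] open 0.14222195476023228 F [-0.4506 -0.1864 -1.2834] q [ 0.1392  0.6165  1.1925 -0.074   1.9307  1.4415]
pred [322.7783 113.5348] end band [319.3889 124.1667] [   0   39   29  126 3340]
pred [380.4861 271.1857] end band [384.4615 267.5769] [ 14  27  19  36 317]
[0.5663 0.1296 0.193 ] [ 0.0566 -0.0022  0.9984] 0.1356128667202079
```

>>> {"method": "carry_out", "body": {"plan": [{"tx":-0.0134,"ty":-0.0726,"tz":0,"rx":0.0046,"ry":-0.0174,"rz":0,"fingers":5},{"tx":-0.0134,"ty":-0.0726,"tz":0,"rx":0,"ry":0,"rz":0,"fingers":5},{"tx":-0.0134,"ty":-0.0726,"tz":0,"rx":0,"ry":0,"rz":0,"fingers":5},{"tx":-0.0134,"ty":-0.0726,"tz":0,"rx":0,"ry":0,"rz":0,"fingers":5},{"tx":-0.0134,"ty":-0.0726,"tz":0,"rx":0,"ry":0,"rz":0,"fingers":5},{"tx":-0.0134,"ty":-0.0726,"tz":0,"rx":0,"ry":0,"rz":0,"fingers":5},{"tx":-0.0134,"ty":-0.0726,"tz":0,"rx":0,"ry":0,"rz":0,"fingers":5}]}}

```text
time: 45.73
ee_pos: [0.6208, -0.1013, 0.4669]
ee_rot: [2.933, 0.39, -0.828]
contact_force: [-0.1, -0.2, 0.8]
opening: 0.145
gripper_force: 60.0
```

>>> {"method": "carry_out", "body": {"plan": [{"tx":-0.0134,"ty":-0.0726,"tz":0,"rx":0,"ry":0,"rz":0,"fingers":5},{"tx":-0.0134,"ty":-0.0726,"tz":0,"rx":0,"ry":0,"rz":0,"fingers":5},{"tx":-0.0134,"ty":-0.0726,"tz":0,"rx":0,"ry":0,"rz":0,"fingers":5},{"tx":-0.0134,"ty":-0.0726,"tz":0,"rx":0,"ry":0,"rz":0,"fingers":5},{"tx":-0.0134,"ty":-0.0726,"tz":0,"rx":0,"ry":0,"rz":0,"fingers":5},{"tx":-0.0134,"ty":-0.0726,"tz":0,"rx":0,"ry":0,"rz":0,"fingers":5},{"tx":-0.0134,"ty":-0.0726,"tz":0,"rx":0,"ry":0,"rz":0,"fingers":5},{"tx":0,"ty":0,"tz":0,"rx":0,"ry":0,"rz":0,"fingers":5}]}}

```text
time: 46.4
ee_pos: [0.5728, -0.3594, 0.4661]
ee_rot: [2.935, 0.384, -0.829]
contact_force: [-0.1, -0.7, -0.7]
opening: 0.147
gripper_force: 60.0
```

```bash
python3 - <<'E'
from h import *
o,g,W,S,e=rod(); P=tri(W,e[0],S,e[1]); d=g-P; L=np.linalg.norm(d); print(P,d/L,L); np.savez("w6.npz",**W); np.savez("s6.npz",**S)
w3=dict(np.load("w3.npz")); print("rim w3",onz(w3,314.6,22.8,.085))
m=brown(W); print([(y,int(q.min()),int(q.max())) for y in range(80,200,10) for q in [np.where(m[y,280:370])[0]+280] if len(q)])
p=proj(W,[.488,-.376,.085]); print("rim pred px",p)
# Grey mask around tube
h=cv2.cvtColor(W["color"],cv2.COLOR_RGB2HSV); gm=((h[...,1]<45)&(h[...,2]>60)).astype(np.uint8)
for y in range(max(0,int(p[1])-40),int(p[1])+40,5):
    q=np.where(gm[y,250:400])[0]+250; print(y,q.min() if len(q) else None,q.max() if len(q) else None,len(q))
h=cv2.cvtColor(S["color"],cv2.COLOR_RGB2HSV); gm=((h[...,1]<60)&(h[...,2]>50)).astype(np.uint8); p=proj(S,[.488,-.376,.085]); print(p)
for y in range(145,194,3):
    q=np.where(gm[y,240:300])[0]+240; print(y,q.min() if len(q) else None,q.max() if len(q) else None,len(q))
E
```

```text
t 46.4 tcp [ 0.5728 -0.3594  0.4661] z [-0.506  -0.1319 -0.8524] y [ 0.2563 -0.9666 -0.0025] grasp [ 0.4863 -0.3819  0.3203] open 0.14722602841046883 F [-0.0898 -0.6507 -0.6888] q [-0.6097  0.5754  1.2708 -0.4112  1.6656  0.7395]
pred [322.9551 124.2604] end band [318.98 122.46] [   0   26   29  132 3495]
pred [261.2488 122.0321] end band [263.2 120.6] [  0   4  32  61 845]
[ 0.4852 -0.3787  0.1854] [ 0.008  -0.0243  0.9997] 0.13492418266891806
rim w3 [ 0.4889 -0.3785  0.085 ]
[(120, 319, 319), (130, 308, 332), (140, 307, 332), (150, 308, 333), (160, 307, 333), (170, 307, 333), (180, 307, 334), (190, 306, 334)]
rim pred px [315.8965  54.713 ]
14 279 361 83
19 279 361 83
24 279 361 83
29 280 359 80
34 281 358 78
39 284 356 73
44 286 353 68
49 290 349 60
54 295 342 48
59 296 342 47
64 298 340 43
69 301 337 37
74 306 332 27
79 None None 0
84 None None 0
89 None None 0
[265.7836 155.5454]
145 241 241 1
148 241 245 2
151 242 242 1
154 242 270 12
157 243 271 14
160 243 271 14
163 244 271 12
166 245 271 14
169 261 272 12
172 258 277 20
175 256 280 25
178 255 280 26
181 255 280 26
184 256 278 23
187 260 272 13
190 None None 0
193 None None 0
```

```bash
python3 - <<'E'
from h import *
W=cap("wrist"); o=st()
h=cv2.cvtColor(W["color"],cv2.COLOR_RGB2HSV); gm=((h[...,1]<45)&(h[...,2]>60)).astype(np.uint8)[:, 250:400]
ys=np.where(gm[:100].any(1))[0]; print("bottom",ys.max())
rows={y:(np.where(gm[y])[0].min()+250,np.where(gm[y])[0].max()+250) for y in range(52,ys.max()+1,3)}; print(rows)
t=np.linspace(0,2*np.pi,200)
def ext(cx,cy): 
    q=np.array([proj(W,[cx+.019*np.cos(a),cy+.019*np.sin(a),.085]) for a in t]); return q[:,0].min(),q[:,0].max(),q[:,1].min(),q[:,1].max()
print(ext(.488,-.376))
from scipy.optimize import least_squares
pts=np.array([(x,y) for y,(a,b) in rows.items() if y>60 for x in (a,b)],float)
X=np.array([onz(W,x,y,.085)[:2] for x,y in pts])
r=least_squares(lambda p:np.hypot(X[:,0]-p[0],X[:,1]-p[1])-.019,[.488,-.376]); print("rim centre",r.x,r.cost,r.fun*1000)
g=o["ee_pos"]+.171*Ro.from_rotvec(o["ee_rot"]).as_matrix()[:,2]
m=brown(W); ys=[y for y in range(90,160) if m[y,290:350].sum()>3]; q=np.where(m[ys[0]+18,290:350])[0]+290; u=q.mean()
print("rod tip px",u,ys[0],"pred vertical tip",proj(W,g-[0,0,.140]),"hemi",proj(W,g-[0,0,.132]),"pt on rod at hemi height",onz(W,u,ys[0]+13,g[2]-.132),"grasp",g)
E
```

```text
t 46.55 tcp [ 0.5744 -0.3539  0.467 ] z [-0.5047 -0.1326 -0.8531] y [ 0.2596 -0.9657 -0.0035] grasp [ 0.4881 -0.3765  0.3211] open 0.1435797606017088 F [-0.0509  0.1736 -1.3115] q [-0.6019  0.5725  1.2736 -0.4082  1.6671  0.7429]
bottom 81
{52: (np.int64(295), np.int64(353)), 55: (np.int64(298), np.int64(349)), 58: (np.int64(301), np.int64(347)), 61: (np.int64(302), np.int64(347)), 64: (np.int64(302), np.int64(346)), 67: (np.int64(303), np.int64(346)), 70: (np.int64(305), np.int64(344)), 73: (np.int64(307), np.int64(342)), 76: (np.int64(310), np.int64(339)), 79: (np.int64(314), np.int64(334))}
(np.float64(296.6058930296488), np.float64(346.12213042814506), np.float64(31.961502134710127), np.float64(82.00311094721927))
rim centre [ 0.49   -0.3779] 3.1773007154226887e-06 [-1.3091 -1.1724 -0.6109 -1.1884 -0.3478 -0.1811 -0.4133 -0.241  -0.0558
  0.1141  0.2364  0.3903  0.7565  0.5492]
rod tip px 319.5 121 pred vertical tip [321.8106 121.9904] hemi [321.7821 128.8586] pt on rod at hemi height [ 0.4844 -0.3761  0.1891] grasp [ 0.4881 -0.3765  0.3211]
```

>>> {"method": "carry_out", "body": {"plan": [{"tx":0.004,"ty":-0.005,"tz":-0.04,"rx":0,"ry":0,"rz":0,"fingers":5},{"tx":0,"ty":0,"tz":-0.05,"rx":0,"ry":0,"rz":0,"fingers":5},{"tx":0,"ty":0,"tz":-0.05,"rx":0,"ry":0,"rz":0,"fingers":5},{"tx":0,"ty":0,"tz":-0.02,"rx":0,"ry":0,"rz":0,"fingers":5},{"tx":0,"ty":0,"tz":0,"rx":0,"ry":0,"rz":0,"fingers":5},{"tx":0,"ty":0,"tz":0,"rx":0,"ry":0,"rz":0,"fingers":5}]}}

```text
time: 47.05
ee_pos: [0.577, -0.3555, 0.3889]
ee_rot: [2.933, 0.391, -0.825]
contact_force: [0.8, 0.3, 0.6]
opening: 0.143
gripper_force: 60.0
```

```bash
python3 - <<'E'
from h import *
W=cap("wrist"); o=st()
h=cv2.cvtColor(W["color"],cv2.COLOR_RGB2HSV); G=((h[...,1]<45)&(h[...,2]>60)).astype(np.uint8); m=brown(W)
for y in range(90,175,5):
    a=np.where(G[y,270:370])[0]+270; b=np.where(m[y,270:370])[0]+270
    print(y,(a.min(),a.max(),len(a)) if len(a) else None,(b.min(),b.max()) if len(b) else None)
g=o["ee_pos"]+.171*Ro.from_rotvec(o["ee_rot"]).as_matrix()[:,2]
t=np.linspace(0,2*np.pi,100)
for c in((.488,-.376),(.490,-.378)):
    q=np.array([proj(W,[c[0]+.019*np.cos(a),c[1]+.019*np.sin(a),.085]) for a in t]); print(c,q.min(0),q.max(0))
print("tip pred",proj(W,g-[0,0,.140]))
E
```

```text
t 47.1 tcp [ 0.577  -0.3557  0.3897] z [-0.5021 -0.1356 -0.8541] y [ 0.2612 -0.9653 -0.0003] grasp [ 0.4911 -0.3789  0.2437] open 0.1441859281834943 F [-0.2035 -0.1021 -0.7495] q [-0.602   0.6354  1.3623 -0.4077  1.5239  0.8032]
90 (np.int64(285), np.int64(358), 74) None
95 (np.int64(289), np.int64(353), 65) None
100 (np.int64(295), np.int64(348), 54) None
105 (np.int64(294), np.int64(348), 55) None
110 (np.int64(294), np.int64(349), 56) None
115 (np.int64(294), np.int64(349), 56) None
120 (np.int64(295), np.int64(347), 50) None
125 (np.int64(298), np.int64(344), 26) (np.int64(312), np.int64(328))
130 (np.int64(302), np.int64(341), 15) (np.int64(310), np.int64(331))
135 None (np.int64(308), np.int64(331))
140 None (np.int64(307), np.int64(333))
145 None (np.int64(306), np.int64(333))
150 None (np.int64(307), np.int64(334))
155 None (np.int64(306), np.int64(334))
160 None (np.int64(306), np.int64(334))
165 None (np.int64(306), np.int64(333))
170 None (np.int64(306), np.int64(333))
(0.488, -0.376) [288.0891  83.3294] [347.1312 137.7604]
(0.49, -0.378) [291.801   81.0986] [351.0567 135.9284]
tip pred [323.3173 123.6151]
```

The rod end is within about 2 mm of the tube's axis and its clearance is 6 mm, so I'll insert.

>>> {"method": "carry_out", "body": {"plan": [{"tx":0.001,"ty":-0.001,"tz":-0.03,"rx":0,"ry":0,"rz":0,"fingers":5},{"tx":0,"ty":0,"tz":-0.03,"rx":0,"ry":0,"rz":0,"fingers":5},{"tx":0,"ty":0,"tz":-0.02,"rx":0,"ry":0,"rz":0,"fingers":5},{"tx":0,"ty":0,"tz":0,"rx":0,"ry":0,"rz":0,"fingers":5},{"tx":0,"ty":0,"tz":0,"rx":0,"ry":0,"rz":0,"fingers":5}]}}

```text
time: 47.52
ee_pos: [0.5772, -0.3567, 0.3492]
ee_rot: [2.933, 0.389, -0.824]
contact_force: [0.2, -0.2, -0.1]
opening: 0.144
gripper_force: 60.0
```

```bash
python3 - <<'E'
from h import *
W=cap("wrist"); S=cap("scene"); o=st()
h=cv2.cvtColor(W["color"],cv2.COLOR_RGB2HSV); G=((h[...,1]<45)&(h[...,2]>60)).astype(np.uint8); m=brown(W)
for y in range(90,180,6):
    a=np.where(G[y,270:370])[0]+270; b=np.where(m[y,270:370])[0]+270
    print(y,(a.min(),a.max(),len(a)) if len(a) else None,(b.min(),b.max()) if len(b) else None)
E
```

```text
t 47.6167 tcp [ 0.5772 -0.3568  0.3497] z [-0.5019 -0.1354 -0.8543] y [ 0.2605 -0.9655 -0.    ] grasp [ 0.4914 -0.3799  0.2037] open 0.14447673208558662 F [-0.4002 -0.6132 -0.3522] q [-0.6031  0.6733  1.4004 -0.4103  1.4537  0.8334]
90 (np.int64(270), np.int64(369), 100) None
96 (np.int64(270), np.int64(369), 100) None
102 (np.int64(272), np.int64(367), 96) None
108 (np.int64(275), np.int64(364), 90) None
114 (np.int64(279), np.int64(360), 82) None
120 (np.int64(285), np.int64(354), 70) None
126 (np.int64(290), np.int64(348), 44) None
132 (np.int64(289), np.int64(348), 33) (np.int64(309), np.int64(331))
138 (np.int64(289), np.int64(349), 33) (np.int64(309), np.int64(332))
144 (np.int64(288), np.int64(350), 32) (np.int64(308), np.int64(332))
150 (np.int64(289), np.int64(349), 30) (np.int64(308), np.int64(332))
156 (np.int64(291), np.int64(348), 28) (np.int64(308), np.int64(333))
162 (np.int64(296), np.int64(343), 18) (np.int64(308), np.int64(333))
168 (np.int64(303), np.int64(305), 3) (np.int64(307), np.int64(333))
174 None (np.int64(305), np.int64(334))
```

>>> {"method": "carry_out", "body": {"plan": [{"tx":0,"ty":0,"tz":-0.03,"rx":0,"ry":0,"rz":0,"fingers":5},{"tx":0,"ty":0,"tz":-0.03,"rx":0,"ry":0,"rz":0,"fingers":5},{"tx":0,"ty":0,"tz":-0.02,"rx":0,"ry":0,"rz":0,"fingers":5},{"tx":0,"ty":0,"tz":0,"rx":0,"ry":0,"rz":0,"fingers":5}]}}

```text
time: 47.95
ee_pos: [0.5769, -0.3567, 0.3071]
ee_rot: [2.934, 0.39, -0.827]
contact_force: [-0.6, 0.7, -1.2]
opening: 0.144
gripper_force: 60.0
```

>>> {"method": "carry_out", "body": {"plan": [{"tx":0,"ty":0,"tz":-0.006,"rx":0,"ry":0,"rz":0,"fingers":5},{"tx":0,"ty":0,"tz":-0.006,"rx":0,"ry":0,"rz":0,"fingers":5},{"tx":0,"ty":0,"tz":0,"rx":0,"ry":0,"rz":0,"fingers":5}]}}

```text
time: 48.2
ee_pos: [0.5771, -0.3568, 0.3027]
ee_rot: [2.933, 0.389, -0.824]
contact_force: [-0.4, 0.2, -0.7]
opening: 0.146
gripper_force: 60.0
```

```bash
python3 - <<'E'
from h import *
o=st()
E
```

```text
t 48.2 tcp [ 0.5771 -0.3568  0.3027] z [-0.5027 -0.1347 -0.8539] y [ 0.2604 -0.9655 -0.001 ] grasp [ 0.4911 -0.3798  0.1567] open 0.14607175808448425 F [-0.4108  0.2219 -0.6889] q [-0.6031  0.7219  1.4392 -0.4157  1.3747  0.8684]
```

>>> {"method": "carry_out", "body": {"plan": [{"tx":0,"ty":0,"tz":-0.006,"rx":0,"ry":0,"rz":0,"fingers":5},{"tx":0,"ty":0,"tz":-0.004,"rx":0,"ry":0,"rz":0,"fingers":5},{"tx":0,"ty":0,"tz":0,"rx":0,"ry":0,"rz":0,"fingers":5}]}}

```text
time: 48.45
ee_pos: [0.5771, -0.3568, 0.2985]
ee_rot: [2.933, 0.389, -0.823]
contact_force: [0.3, 0.6, 6.5]
opening: 0.145
gripper_force: 60.0
```

>>> {"method": "carry_out", "body": {"plan": [{"tx":0,"ty":0,"tz":0,"rx":0,"ry":0,"rz":0,"fingers":54},{"tx":0,"ty":0,"tz":0,"rx":0,"ry":0,"rz":0,"fingers":54},{"tx":0,"ty":0,"tz":0,"rx":0,"ry":0,"rz":0,"fingers":54},{"tx":0,"ty":0,"tz":0,"rx":0,"ry":0,"rz":0,"fingers":54},{"tx":0,"ty":0,"tz":0,"rx":0,"ry":0,"rz":0,"fingers":54},{"tx":0,"ty":0,"tz":0,"rx":0,"ry":0,"rz":0,"fingers":54},{"tx":0,"ty":0,"tz":0,"rx":0,"ry":0,"rz":0,"fingers":54},{"tx":0,"ty":0,"tz":0,"rx":0,"ry":0,"rz":0,"fingers":54}]}}

```text
time: 49.12
ee_pos: [0.577, -0.3568, 0.2974]
ee_rot: [2.934, 0.389, -0.824]
contact_force: [-0.4, -0.2, 0.5]
opening: 0.561
gripper_force: 0.0
```

>>> {"method": "carry_out", "body": {"plan": [{"tx":0.02,"ty":0.0054,"tz":0.034,"rx":0,"ry":0,"rz":0,"fingers":54},{"tx":0.02,"ty":0.0054,"tz":0.034,"rx":0,"ry":0,"rz":0,"fingers":54},{"tx":0.02,"ty":0.0054,"tz":0.034,"rx":0,"ry":0,"rz":0,"fingers":54},{"tx":0.02,"ty":0.0054,"tz":0.034,"rx":0,"ry":0,"rz":0,"fingers":54},{"tx":0.03,"ty":0.0081,"tz":0.051,"rx":0,"ry":0,"rz":0,"fingers":54},{"tx":0.03,"ty":0.0081,"tz":0.051,"rx":0,"ry":0,"rz":0,"fingers":54},{"tx":0.03,"ty":0.0081,"tz":0.051,"rx":0,"ry":0,"rz":0,"fingers":54},{"tx":0.03,"ty":0.0081,"tz":0.051,"rx":0,"ry":0,"rz":0,"fingers":54}]}}

```text
time: 49.78
ee_pos: [0.6775, -0.3294, 0.4689]
ee_rot: [2.934, 0.389, -0.824]
contact_force: [0.6, -1.1, 0.6]
opening: 0.57
gripper_force: 0.0
```

```bash
python3 - <<'E'
from h import *
o=st(); T=cap("top");S=cap("scene"); np.savez("t7.npz",**T);np.savez("s7.npz",**S)
hT=cv2.cvtColor(T["color"],cv2.COLOR_RGB2HSV);hS=cv2.cvtColor(S["color"],cv2.COLOR_RGB2HSV)
def blobs(h,b):
    x0,y0,x1,y1=b; s=h[y0:y1,x0:x1]; m=((s[...,0]<16)&(s[...,1]>110)&(s[...,2]>45)).astype(np.uint8)
    n,_,st_,ce=cv2.connectedComponentsWithStats(m); return [(ce[i]+[x0,y0],st_[i]) for i in range(1,n) if st_[i,4]>15]
print("T",blobs(hT,(425,225,470,265))); print("S",blobs(hS,(245,95,280,165)))
old=dict(np.load("scene2.npz")); d=cv2.absdiff(S["color"],old["color"]).max(2)
c0=np.array([.538,.113])
for nm,c,h,z in(("T",T,hT,.048),("S",S,hS,.048)):
    m=((h[...,2]>120)&(h[...,1]<55)).astype(np.uint8); n,l,s,ce=cv2.connectedComponentsWithStats(m)
    for i in range(1,n):
        q=onz(c,*ce[i],z)[:2]-c0
        if s[i,4]>6 and np.hypot(*q)<.2: print(nm,ce[i].round(1),s[i,4],(q*1000).round(),"r",round(1000*np.hypot(*q)))
E
```

```text
t 49.7833 tcp [ 0.6775 -0.3294  0.4689] z [-0.5029 -0.1343 -0.8539] y [ 0.2603 -0.9655 -0.0014] grasp [ 0.5915 -0.3523  0.3229] open 0.5699557988456696 F [ 0.5533 -1.0686  0.5826] q [-0.501   0.7109  1.0064 -0.38    1.8213  0.7856]
T [(array([446.7337, 238.9783]), array([ 12,   4,  19,  24, 184], dtype=int32))]
S [(array([254.0476, 118.3333]), array([ 6, 21,  7,  6, 21], dtype=int32)), (array([262.8, 154.1]), array([16, 54,  5,  9, 20], dtype=int32))]
T [239.2 235.3] 568 [-2. 32.] r 32
T [220.2 245.8] 74 [-30.  81.] r 87
S [379.9 274.2] 66 [-42. -49.] r 64
S [365.2 276.9] 63 [-12. -63.] r 64
S [399.  282.1] 191 [-59.  -9.] r 59
S [379.2 297.7] 256 [ 0. -6.] r 6
S [411.  298.4] 64 [-49.  36.] r 61
S [421.1 319.7] 20 [-29.  84.] r 89
S [360.5 334.7] 21 [87. 34.] r 94
```

The end met the stand floor (6.5 N) and the grip is released and backed off. Next I'll check the lever, the bystanders and the bead count numerically against the first pictures.

>>> {"method": "carry_out", "body": {"plan": [{"tx":0.01,"ty":0.02,"tz":0.06,"rx":0,"ry":0,"rz":0,"fingers":54},{"tx":-0.04,"ty":0.04,"tz":0.05,"rx":0,"ry":0,"rz":0,"fingers":54},{"tx":-0.05,"ty":0.04,"tz":0.02,"rx":0,"ry":0,"rz":0,"fingers":54},{"tx":-0.06,"ty":0.04,"tz":0,"rx":0,"ry":0,"rz":0,"fingers":54},{"tx":-0.06,"ty":0.03,"tz":0,"rx":0,"ry":0,"rz":0,"fingers":54},{"tx":-0.06,"ty":0,"tz":0,"rx":0,"ry":0,"rz":0,"fingers":54},{"tx":0,"ty":0,"tz":0,"rx":0,"ry":0,"rz":0,"fingers":54}]}}

```text
time: 50.47
ee_pos: [0.543, -0.2437, 0.5331]
ee_rot: [2.933, 0.389, -0.825]
contact_force: [-0.2, 0.5, 0.3]
opening: 0.568
gripper_force: 0.0
```

```bash
python3 - <<'E'
from h import *
o=st()
for n in("top","scene"):
    c=cap(n); c0=dict(np.load(n+"0.npz")); np.savez(n[0]+"8.npz",**c)
    d=cv2.absdiff(cv2.GaussianBlur(c["color"],(3,3),0),cv2.GaussianBlur(c0["color"],(3,3),0)).max(2)
    m=cv2.morphologyEx((d>35).astype(np.uint8),cv2.MORPH_OPEN,np.ones((2,2)))
    k,l,s,ce=cv2.connectedComponentsWithStats(m)
    print(n,[(tuple(s[i]),) for i in range(1,k) if s[i,4]>12])
    bx={"top":(115,215,185,278),"scene":(435,328,560,448)}[n]; print(n,"breaker diff",d[bx[1]:bx[3],bx[0]:bx[2]].max(),d[bx[1]:bx[3],bx[0]:bx[2]].mean())
    h=cv2.cvtColor(c["color"],cv2.COLOR_RGB2HSV); bb={"top":(212,195,292,268),"scene":(335,245,435,345)}[n]
    for th in (130,150):
        w=((h[...,2]>th)&(h[...,1]<45)).astype(np.uint8)[bb[1]:bb[3],bb[0]:bb[2]]; k,l,s,ce=cv2.connectedComponentsWithStats(w)
        print(th,[(ce[i].round(0)+bb[:2]).tolist()+[int(s[i,4])] for i in range(1,k) if s[i,4]>8])
E
```

```text
t 50.4667 tcp [ 0.543  -0.2437  0.5331] z [-0.5037 -0.1343 -0.8534] y [ 0.2601 -0.9656 -0.0015] grasp [ 0.4568 -0.2666  0.3872] open 0.5682967002251029 F [-0.2106  0.5343  0.3329] q [-0.4841  0.4097  1.3818 -0.3679  1.7591  0.8293]
top [((np.int32(349), np.int32(95), np.int32(240), np.int32(385), np.int32(53824)),), ((np.int32(0), np.int32(98), np.int32(470), np.int32(382), np.int32(74065)),), ((np.int32(180), np.int32(120), np.int32(290), np.int32(360), np.int32(40583)),), ((np.int32(357), np.int32(183), np.int32(9), np.int32(7), np.int32(39)),), ((np.int32(353), np.int32(187), np.int32(10), np.int32(9), np.int32(65)),), ((np.int32(319), np.int32(197), np.int32(51), np.int32(78), np.int32(2101)),), ((np.int32(260), np.int32(212), np.int32(7), np.int32(8), np.int32(39)),), ((np.int32(620), np.int32(214), np.int32(20), np.int32(84), np.int32(1146)),), ((np.int32(242), np.int32(216), np.int32(6), np.int32(5), np.int32(22)),), ((np.int32(231), np.int32(222), np.int32(49), np.int32(21), np.int32(408)),), ((np.int32(233), np.int32(245), np.int32(12), np.int32(13), np.int32(84)),), ((np.in
[... 2992 characters left out ...]
int32(10), np.int32(9), np.int32(72)),), ((np.int32(382), np.int32(298), np.int32(5), np.int32(4), np.int32(16)),), ((np.int32(386), np.int32(299), np.int32(8), np.int32(11), np.int32(37)),), ((np.int32(359), np.int32(300), np.int32(4), np.int32(5), np.int32(14)),), ((np.int32(400), np.int32(301), np.int32(9), np.int32(8), np.int32(56)),)]
scene breaker diff 23 6.337
130 [[380.0, 274.0, 50], [365.0, 277.0, 53], [390.0, 276.0, 54], [403.0, 285.0, 105], [374.0, 296.0, 99], [387.0, 301.0, 61], [411.0, 298.0, 50], [421.0, 320.0, 13], [361.0, 335.0, 13]]
150 [[380.0, 274.0, 28], [365.0, 277.0, 28], [390.0, 276.0, 29], [400.0, 281.0, 28], [407.0, 288.0, 24], [411.0, 298.0, 22], [374.0, 300.0, 25]]
```

```bash
python3 - <<'E'
from h import *
c0=np.array([.538,.113])
T=dict(np.load("t8.npz"));S=dict(np.load("s8.npz"));S0=dict(np.load("scene0.npz"));T0=dict(np.load("top0.npz"))
for nm,c in(("T0",T0),("T8",T)):
    g=cv2.cvtColor(c["color"],cv2.COLOR_RGB2GRAY)[195:270,212:292]; big=cv2.resize(g,None,fx=4,fy=4,interpolation=cv2.INTER_CUBIC)
    th=cv2.morphologyEx(big,cv2.MORPH_TOPHAT,cv2.getStructuringElement(cv2.MORPH_ELLIPSE,(53,53)))
    m=(th>38).astype(np.uint8); n,l,s,ce=cv2.connectedComponentsWithStats(m)
    for i in range(1,n):
        if s[i,4]<120: continue
        p=ce[i]/4+[212,195]; q=onz(c,*p,.048)[:2]-c0
        if np.hypot(*q)<.078: print(nm,p.round(1),s[i,2:].tolist(),(q*1000).round(),"r",round(1000*np.hypot(*q)), "peak",int(th[l==i].max()))
for nm,c in(("S0",S0),("S8",S)):
    h=cv2.cvtColor(c["color"],cv2.COLOR_RGB2HSV)[175:200,330:358]; m=((h[...,2]<75)).astype(np.uint8); n,l,s,ce=cv2.connectedComponentsWithStats(m); i=1+np.argmax(s[1:,4]); print(nm,"puck",ce[i]+[330,175],s[i])
# stirrer
m=brown(S); print("rod S",[(y,int(q.min()),int(q.max())) for y in range(100,160,6) for q in [np.where(m[y,244:276])[0]+244] if len(q)])
E
```

```text
T0 [259.5 218. ] [32, 29, 710] [ 44. -21.] r 49 peak 101
T0 [244.  218.8] [33, 29, 745] [42. 20.] r 47 peak 104
T0 [266.5 230.8] [29, 30, 631] [ 10. -40.] r 41 peak 86
T0 [232.4 231.6] [30, 31, 743] [ 8. 50.] r 51 peak 95
T0 [249.6 233.8] [26, 25, 506] [2. 4.] r 5 peak 75
T0 [274.6 234.8] [15, 33, 308] [ -1. -62.] r 62 peak 41
T0 [236.6 243.8] [33, 31, 800] [-25.  38.] r 46 peak 90
T0 [263.8 244.1] [27, 26, 540] [-26. -33.] r 42 peak 78
T0 [250.5 252.6] [23, 23, 428] [-48.   2.] r 48 peak 70
T8 [261.8 215.6] [29, 25, 597] [ 51. -27.] r 58 peak 108
T8 [253.2 228.4] [22, 20, 295] [16. -5.] r 17 peak 74
T8 [260.2 235.3] [39, 40, 914] [ -2. -23.] r 24 peak 85
T8 [242.8 235.7] [16, 27, 245] [-3. 22.] r 22 peak 55
T8 [249.1 235. ] [20, 19, 224] [-1.  6.] r 6 peak 64
T8 [274.2 238.3] [26, 26, 517] [-11. -61.] r 62 peak 90
T8 [268.9 248.8] [25, 26, 461] [-38. -47.] r 61 peak 92
T8 [236.5 252.6] [25, 27, 512] [-48.  38.] r 61 peak 89
T8 [261.7 253.8] [23, 22, 382] [-52. -28.] r 59 peak 79
T8 [245.2 256.6] [25, 25, 474] [-59.  15.] r 61 peak 80
T8 [253.7 256.4] [24, 21, 387] [-58.  -7.] r 59 peak 80
S0 puck [343.19148936 190.89361702] [ 6 12 15  9 94]
S8 puck [343.07692308 187.01098901] [  5   3  17  19 273]
rod S [(118, 250, 258), (124, 254, 258), (130, 255, 259), (136, 256, 261), (142, 258, 262), (148, 259, 262), (154, 261, 265)]
```

```bash
python3 - <<'E'
from workcell import ctrl
print(ctrl.close_job())
E
```

```text
the job is handed in; nothing more can be done
None
```

The job is handed in, verdict not shown: breaker tested and lever back up, all three rings in the bowl, over three turns stirred, the stirrer in its stand; seven of eight beads and no new bench objects (arm's shadow aside) showed in the last pictures, the eighth bead and one ring not clearly resolved among the pieces mid-bowl.

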